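# Rail a tray of grinding wheels into a glass engraver's rack

## Task

Pick up the tray of small grinding wheels by its wooden grip and slide it into the steel rack on the middle rails, the empty pair right under the sheet with the two tumblers. Push it gently back against the spring bar until its front shoulders are past the upturned rail lips, press the front lightly down behind them so that the tray lies level on the rails, caught by the lips, and let go. Never ram or jam tray or rack, and leave the loose glass, tape roll and spindle where they are.

Things in the scene. Friction and masses are not known exactly. Their poses are not given: they have to be found in the camera images.
- grip (a point): Centre of the tray's grip: dark wooden block 36 long (tray x), 16 wide (tray y), 46 high, upright on the tray's tongue; best pinched across its 16 mm width. Axes as the tray.
- tray: Loose aluminium tray, 0.24-0.36 kg. Origin: underside, middle of the shoulder line; x to the rear edge, z up. Sheet 4 thick, 160 wide, from the shoulders (x 0) to the rear edge (x 140), which enters the rack first; side and rear rims to z 12. A tongue 80 wide reaches to x -103 and carries the grip (centre x -80, z 27). Nine wheels are fixed on it, top z 22.
- rack: Fixed steel rack, 158 deep, 166 wide inside, standing higher or lower by start. Origin: middle of its open front; x into the rack along the rails, z up. Tops of rail pairs: z 60, 120, 180; rails 16 wide, 4 thick; on their front 8 mm a lip stands 6 over the rail. Walls flare out in front (to x -20) and reach z 230. On the top pair: a sheet with tumblers (to z 269); other pairs empty.
- seat (a point): Nominal place of the seated tray's origin: mid-width, at the middle rails' top, x 8 in the rack. These rails, lips and spring bar (travel 9; 4 N, then 0.7 N per mm, damped) are one insert set up to 12 further in or out, unmeasured. The bar is met 4 before the shoulders clear the lips and stops 5 after; it squeezes the tray on to the lips, and holds up a tray not pressed down on the rails.
- goblet: Loose plain glass tumbler, 68 wide, 95 high; bystander. Origin under its centre.
- tape: Loose roll of paper tape lying flat, 90 wide, 24 high; bystander. Origin under its centre.
- spindle: Loose steel spindle with a 60 mm disc at each end, 154 long along its x, lying; bystander. Origin on the bench, near one end.

How it is judged:
By the outcome, as a careful person would: the job done as asked, in the order asked, and still so for the second after the job is handed in, with the robot touching nothing.
It also fails if it takes over 72 s, if anything falls off the work surface, if the arm or the gripper's body presses on something with over 40 N, if the wrist force passes 120 N, or if a joint passes its speed limit or range.

## Robot

A 7-joint arm with a two-finger parallel gripper is mounted at the origin on the work surface. World frame = base frame: x ahead of the robot, y to its left, z up, the work surface at z = 0. Lengths are in m, angles in rad, forces in N, time in s.
With the tool pointing down it reaches from about 0.35 to 0.9 m from the base axis. Payload 7.2 kg.
Tool frame: the origin (TCP) lies midway between the tips of the shut fingers; the grasp point (between the pads) lies 19 mm behind it; x points along the fingers, y is the direction in which the jaws open and shut, and the axes are right-handed (so a half turn about x gives the same grasp; the last joint's range is limited). The gripper opens to 85 mm and grips with 20 to 120 N. Pads are 22 mm wide; open, the fingers measure 114 mm over their backs; the gripper's body (76 mm by 85 mm) begins 54 mm behind the grasp point. The pads swing forward as they close: fully open they stand 13 mm farther back than shut.
Start: joints at [-1.405, 0.411, -0.013, 1.596, 0.006, 1.134, -0.082], TCP at [0.145, 0.608, 0.231] pointing down, gripper open.
Joint ranges: [-2.95, 2.95], [-0.29, 1.99], [-1.47, 1.44], [0.14, 2.54], [-1.03, 4.17], [0.13, 1.85], [-2.86, 2.86]. Speed limits (rad/s): [2.39, 2.39, 3.01, 3.01, 3.14, 3.14, 3.14].

## Interface

Orientations are given as a 3x3 rotation matrix whose columns are the frame's x, y, z axes.
In Python, from station import sense, eyes, workorder gives the robot as it stands. The module is installed in compiled form; this text tells all that it offers.
- The arm moves only by the tool jog_arm, never from a script. Its argument "plan" is a list of rows, each a list of 7 numbers: the turn, a rotation vector about the tool's x, y, z in degrees, then the shift along the tool's x, y, z in cm, then the opening in per cent of the stroke, from 0 (shut) to 100 (fully open). In form: [[wx, wy, wz, x, y, z, gripper], ...]. A call has 1 to 20 rows; each row shifts and turns the commanded pose from where the row before left it, along the tool's axes as they then stand; what a row does not reach is not made up. A row lasts 1/12 s, in which the tool goes at most 41.7 mm and 7.16 degrees, less where a joint would pass 70% of its speed; a pose out of reach is approached as far as the arm can. A call is refused whole if a number of a shift passes 4.17 or a number of a turn 7.16, either way. A call with a gripper value outside its range is refused whole. The fingers move at their own pace and stop on an object; "newtons" is the grip in N (left out, the last holds). Time passes only in rows, so rows that do not move let the fingers close. It gives the time, the measured TCP pose, the force and the opening at its end, in the units of the state.
- sense(): the state, without advancing time (a new reading comes with each control period).
- eyes.camera(name): name is "scene" or "top"; returns the picture (400x640x3 uint8, red, green, blue); there is no depth.
- eyes.get_calibration(name): a dict with "fx", "fy", "cx", "cy" (pixels), "R" (3x3) and "t" (3): a world point X has camera coordinates R X + t. Camera axes: x right, y down, z forward; pixel columns grow to the right and rows downward; lengths in m; the calibration is good to about 2 mm. A picture is of the moment at which its call begins. get_calibration takes no time and is no camera call.
- workorder.sign_off(): hands the job in, once; it reports no verdict.
The state is a dict: "t": time; "joints": joint angles; "dq": joint speeds; "tau": joint torques, N m; "ee_pos": TCP position; "ee_rot": TCP orientation; "wrist_force": force on the tool from outside, world axes, zero at the start; "wrist_torque": the same for the moment, N m; "grip_width": opening from 0.0 (shut) to 1.0 (fully open).
Only numpy, scipy, OpenCV 4.12 (cv2) and the standard library are available. Lean on these libraries where they do the work, as an engineer would, in place of code of your own. Each camera call takes 0.05 s, during which the arm holds its last target.

## Working session

There is one attempt and no reset: what is moved stays moved. The work goes in short steps, Python scripts to look and compute and a tool call to move; the robot and the scene stay as the last step left them, time stands still between calls to the robot, and variables do not carry over. Pictures are saved under pics/ and viewed, and the job is handed in when it is done.

Besides the shell and the picture viewer there is one more tool, called after "Call:" in YAML: its name, and indented under it one key for each argument. jog_arm: Moves the arm, as the interface text tells. Its arguments: {"type":"object","properties":{"plan":{"type":"array"},"newtons":{"type":"number"}},"required":["plan"]}

```bash
mkdir -p pics
python3 - <<'E'
from station import sense, eyes
import cv2,pickle,numpy as np
np.set_printoptions(precision=4,suppress=True)
s=sense();print(s)
for n in("scene","top"):
    im=eyes.camera(n);cv2.imwrite(f"pics/{n}0.png",im[:,:,::-1]);c=eyes.get_calibration(n);print(n,c)
E
```

```text
{'t': 0.0, 'joints': array([-1.4052,  0.4119, -0.0127,  1.5971,  0.0056,  1.1343, -0.0822]), 'dq': array([ 0.0012, -0.0019,  0.0011,  0.0016,  0.001 ,  0.0007, -0.0014]), 'tau': array([ -0.0002, -60.0602,   0.6824, -29.9403,   0.0139,   0.0104,
        -0.    ]), 'ee_pos': array([0.1447, 0.6075, 0.2304]), 'ee_rot': array([[-0.0003,  0.2317,  0.9728],
       [-0.0016,  0.9728, -0.2317],
       [-1.    , -0.0017,  0.0001]]), 'wrist_force': array([-0.5157,  0.6453, -0.6984]), 'wrist_torque': array([ 0.0754, -0.0135, -0.0254]), 'grip_width': 1.000917207665989}
scene {'fx': 416.6542460552383, 'fy': 416.6542460552383, 'cx': 316.40948153996675, 'cy': 202.15045847078866, 'R': array([[-0.2401,  0.9707,  0.0034],
       [ 0.6735,  0.1691, -0.7196],
       [-0.6991, -0.1705, -0.6944]]), 't': array([ 0.1326, -0.2489,  1.7774])}
top {'fx': 485.25088253509404, 'fy': 485.25088253509404, 'cx': 317.41065760354945, 'cy': 192.26904307402333, 'R': array([[ 0.0216, -0.9998, -0.0018],
       [-0.9909, -0.0212, -0.1332],
       [ 0.1331,  0.0046, -0.9911]]), 't': array([-0.012 ,  0.5424,  1.7271])}
```

View pics/scene0.png

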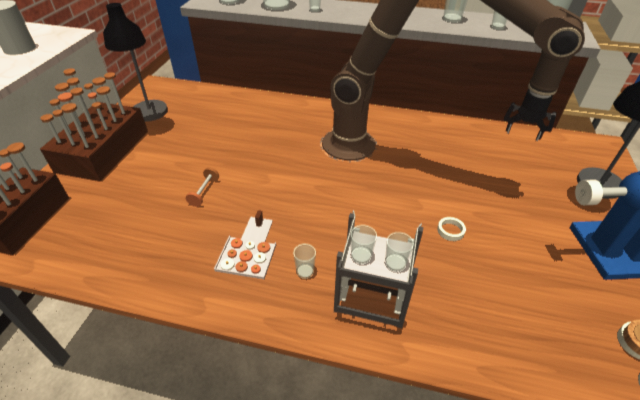

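View pics/top0.png

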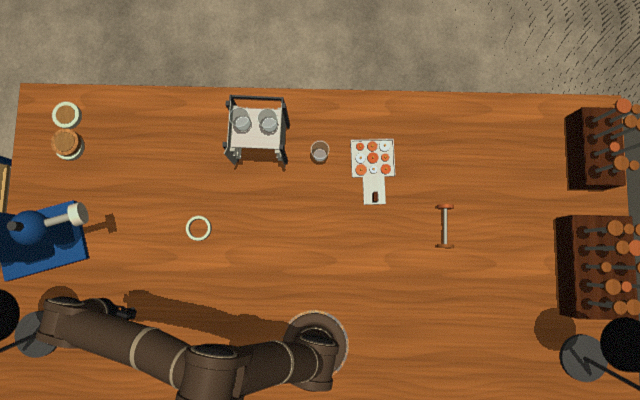

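The top view shows the rack near (257,130) with its open front toward the robot. The tumbler is at (320,151), the tray at (373,158) with its grip at (375,197), the tape at (198,228) and the spindle at (445,225). I'll enlarge crops for measuring.

```bash
cat > h.py <<'E'
import numpy as np,cv2
from station import sense,eyes
np.set_printoptions(precision=4,suppress=True)
C={n:eyes.get_calibration(n) for n in("scene","top")}
def proj(n,X):
    c=C[n];p=np.asarray(X)@c["R"].T+c["t"];return np.stack([c["fx"]*p[...,0]/p[...,2]+c["cx"],c["fy"]*p[...,1]/p[...,2]+c["cy"]],-1)
def ray(n,uv):
    c=C[n];d=np.array([(uv[0]-c["cx"])/c["fx"],(uv[1]-c["cy"])/c["fy"],1]);return -c["R"].T@c["t"],c["R"].T@d
def atz(n,uv,z):
    o,d=ray(n,uv);return o+d*(z-o[2])/d[2]
def crop(src,x0,y0,w,h,k,out,pts=None):
    im=cv2.imread(src) if isinstance(src,str) else src
    a=cv2.resize(im[y0:y0+h,x0:x0+w],None,fx=k,fy=k,interpolation=cv2.INTER_CUBIC)
    for x in range((x0+9)//10*10,x0+w,10):
        cv2.line(a,(int((x-x0+.5)*k),0),(int((x-x0+.5)*k),6),(0,255,255),1); cv2.putText(a,str(x),(int((x-x0+.5)*k)-8,16),0,.33,(0,255,255))
    for y in range((y0+9)//10*10,y0+h,10):
        cv2.line(a,(0,int((y-y0+.5)*k)),(6,int((y-y0+.5)*k)),(0,255,255),1); cv2.putText(a,str(y),(8,int((y-y0+.5)*k)+4),0,.33,(0,255,255))
    if pts is not None:
        for p in pts: cv2.circle(a,(int((p[0]-x0+.5)*k),int((p[1]-y0+.5)*k)),2,(0,255,0),-1)
    cv2.imwrite(out,a)
E
python3 - <<'E'
from h import *
crop("pics/top0.png",215,85,80,90,6.6,"pics/c1.png")
crop("pics/top0.png",340,130,65,80,7,"pics/c2.png")
crop("pics/scene0.png",325,200,105,135,4.4,"pics/c3.png")
crop("pics/scene0.png",205,200,80,85,7,"pics/c4.png")
E
```

```text
(no output)
```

View pics/c1.png

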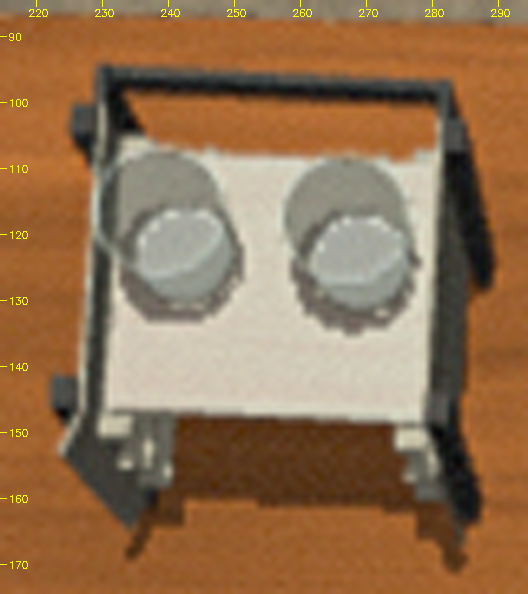

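View pics/c2.png

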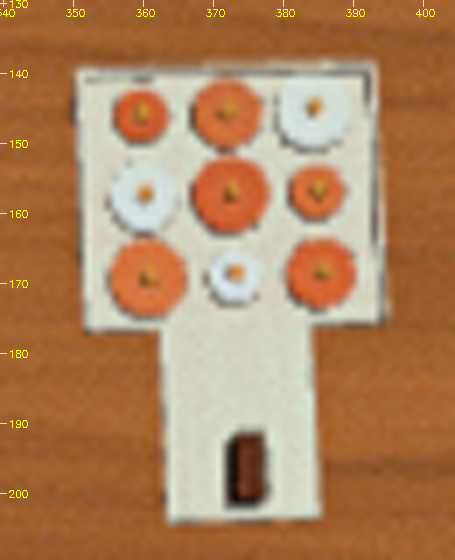

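View pics/c3.png

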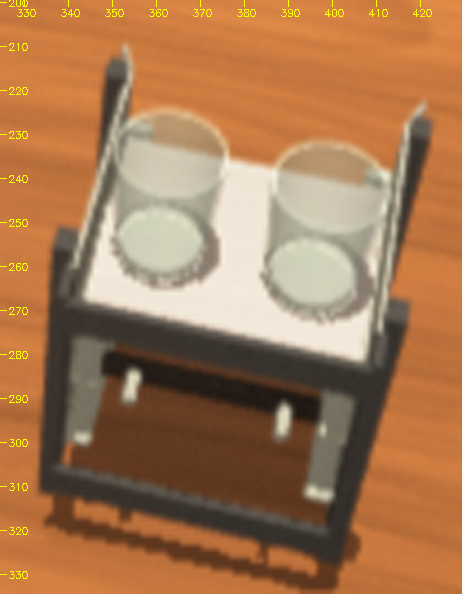

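View pics/c4.png

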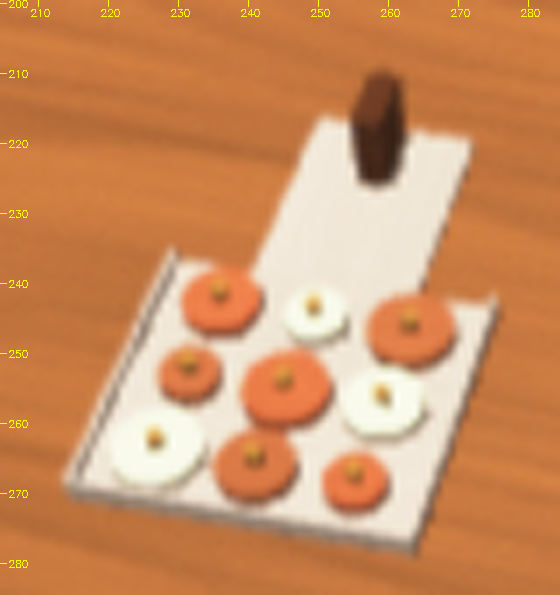

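```bash
cat >> h.py <<'E'
from scipy.optimize import least_squares
def Tz(p,P):
    c,s=np.cos(p[3]),np.sin(p[3]);P=np.asarray(P,float)
    return np.stack([c*P[...,0]-s*P[...,1]+p[0],s*P[...,0]+c*P[...,1]+p[1],P[...,2]+p[2]],-1)
def fit(obs,p0,fixz=None):
    def f(p):
        p=np.array(p) if fixz is None else np.array([p[0],p[1],fixz,p[2]])
        return np.concatenate([proj(n,Tz(p,np.array(X)/1000))-np.array(uv) for n,X,uv in obs])
    x0=p0 if fixz is None else [p0[0],p0[1],p0[3]]
    r=least_squares(f,x0,loss="soft_l1");return r.x,r.fun.reshape(-1,2)
E
python3 - <<'E'
from h import *
for n in C: print(n,-C[n]["R"].T@C[n]["t"])
obs=[("top",(-103,40,4),(363.4,203.9)),("top",(-103,-40,4),(385.4,203.2)),("top",(140,80,12),(350.4,139.2)),("top",(140,-80,12),(393.1,138.4)),
("top",(0,80,2),(351.6,176.8)),("top",(0,-80,2),(394.9,175.6)),("top",(-80,0,50),(375.4,196.1)),
("scene",(140,80,0),(264.1,278.2)),("scene",(-103,-40,4),(250.2,216.2)),("scene",(-103,40,4),(271.8,219.5)),("scene",(-80,0,50),(258.5,213.5)),("scene",(140,-80,0),(214.8,269.5))]
p0=[.53,-.2,0,0]
for fz in(None,0.):
    x,r=fit(obs,p0,fz);print(x);print(r)
for n in("top","scene"):pass
E
```

```text
scene [1.442  0.2164 1.0546]
top [ 0.3078 -0.0085  1.784 ]
[ 0.6112 -0.205   0.0015  0.0503]
[[-0.0944  0.1903]
 [-0.4021  0.2666]
 [-0.2856  0.3091]
 [-0.1853 -0.1094]
 [-0.2415  0.12  ]
 [-0.5341  0.0887]
 [-0.0716 -0.0775]
 [-0.4514  0.2117]
 [-0.2314 -0.1669]
 [ 0.2593 -0.2572]
 [-0.684  -0.5048]
 [-0.7694  0.6947]]
[ 0.611  -0.2053  0.0505]
[[-0.0571  0.2937]
 [-0.3824  0.3665]
 [-0.2506  0.4648]
 [-0.1847  0.0393]
 [-0.2002  0.2464]
 [-0.5276  0.208 ]
 [-0.0446  0.0331]
 [-0.4576  0.4253]
 [-0.24    0.0748]
 [ 0.2333 -0.0196]
 [-0.6978 -0.2527]
 [-0.7321  0.9203]]
```

Run:
```python
from h import *
for z in (.2,.23,.26): print(atz("top",(227.8,147.4),z),atz("top",(280.5,146),z),atz("top",(230.5,95),z))
obs=[("top",(0,83,230),(227.8,147.4)),("top",(0,-83,230),(280.5,146)),("top",(158,83,230),(230.5,95)),("top",(158,-83,230),(282.5,97.5))]
x,r=fit(obs,[.6,.2,0,0]);print(x,r)
im=cv2.imread("pics/top0.png");im2=cv2.imread("pics/scene0.png")
for dz in(0,):
    p=x.copy()
    P=[(a,b,c) for a in(0,158) for b in(83,-83) for c in(0,60,120,180,230)]+[(-20,b,230) for b in (83,-83)]
    W=Tz(p,np.array(P)/1000)
    crop(im,215,85,80,90,6.6,"pics/o1.png",proj("top",W));crop(im2,325,200,105,135,4.4,"pics/o2.png",proj("scene",W))
```

```text
[0.6652 0.301  0.2   ] [0.6737 0.1254 0.2   ] [0.8465 0.3003 0.2   ]
[0.6584 0.2952 0.23  ] [0.6667 0.1228 0.23  ] [0.8363 0.2944 0.23  ]
[0.6516 0.2893 0.26  ] [0.6598 0.1203 0.26  ] [0.8261 0.2886 0.26  ]
[ 0.6481  0.198   0.0771 -0.0037] [[-0.1891 -2.3433]
 [ 0.4066  0.3532]
 [-0.3914  1.1012]
 [ 0.1732 -0.1471]]
```

View pics/o1.png

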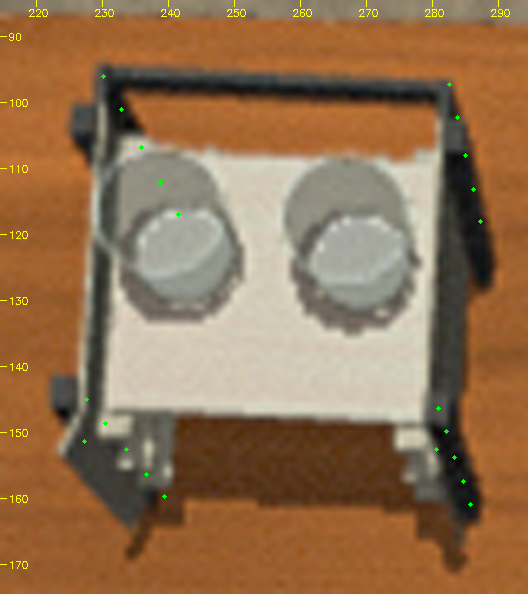

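View pics/o2.png

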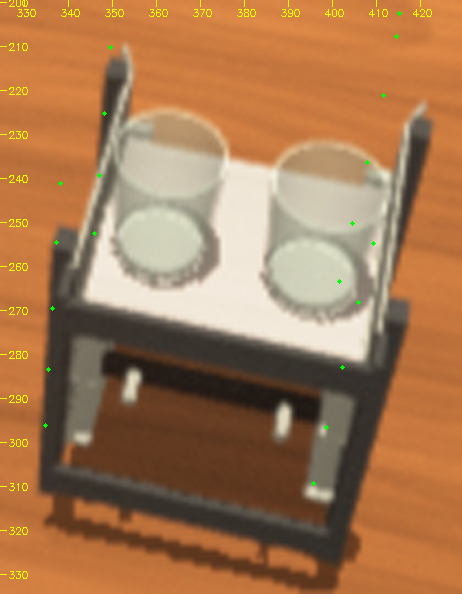

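Run:
```python
from h import *
f=lambda X,Y:(325+X/4.4-.5,200+Y/4.4-.5)
g=lambda X,Y:(215+X/6.6-.5,85+Y/6.6-.5)
def height(n,foot,top):
    F=atz(n,foot,0.);o,d=ray(n,top)
    zs=np.linspace(0,.4,401);q=[np.hypot(*(proj(n,[F[0],F[1],z])-top)) for z in zs];i=np.argmin(q);return F,zs[i],q[i]
print(height("scene",f(42,490),f(55,238)))
print(height("scene",f(72,490),f(80,238)))
print(height("scene",f(345,558),f(408,308)))
print(height("top",g(490,285),g(465,130)))
print(height("top",g(478,522),g(447,405)))
# tape: wall top lines intersect between views: candidate pts
```

```text
(array([0.8041, 0.1144, 0.    ]), np.float64(0.259), np.float64(0.5293347517733458))
(array([0.7993, 0.1334, 0.    ]), np.float64(0.258), np.float64(2.8657939005123256))
(array([0.8053, 0.3109, 0.    ]), np.float64(0.259), np.float64(1.952965219338104))
(array([0.7912, 0.1134, 0.    ]), np.float64(0.28), np.float64(1.515524951563729))
(array([0.6532, 0.1161, 0.    ]), np.float64(0.28600000000000003), np.float64(1.1581448752993133))
```

```bash
python3 - <<'E'
from h import *
crop("pics/top0.png",220,90,40,45,13,"pics/d1.png")
crop("pics/top0.png",255,90,40,45,13,"pics/d2.png")
crop("pics/top0.png",220,135,40,40,14,"pics/d3.png")
crop("pics/top0.png",262,135,32,40,14,"pics/d4.png")
crop("pics/scene0.png",345,205,80,70,9,"pics/d5.png")
E
cd pics; python3 -c "
import cv2,numpy as np
a=[cv2.imread(f'd{i}.png') for i in(1,2,3,4)]
for i,j,n in((0,1,'e1'),(2,3,'e2')):
    h=max(a[i].shape[0],a[j].shape[0])
    cv2.imwrite(n+'.png',cv2.resize(np.hstack([cv2.copyMakeBorder(x,0,h-x.shape[0],0,0,0) for x in(a[i],a[j])]),None,fx=.75,fy=.75,interpolation=cv2.INTER_AREA))
"
```

```text
(no output)
```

View pics/d3.png

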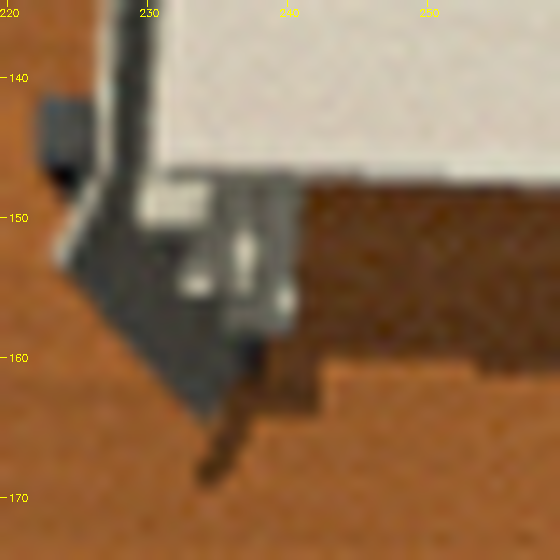

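View pics/d4.png

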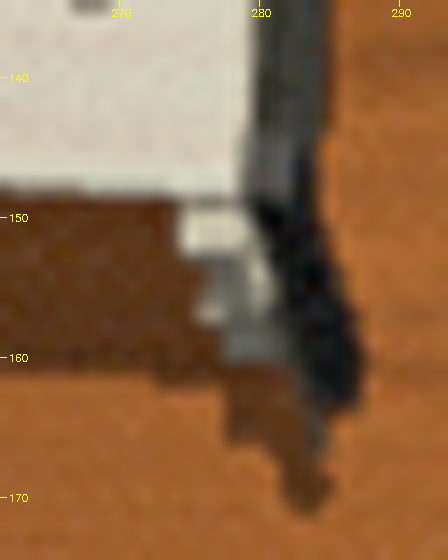

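View pics/e1.png

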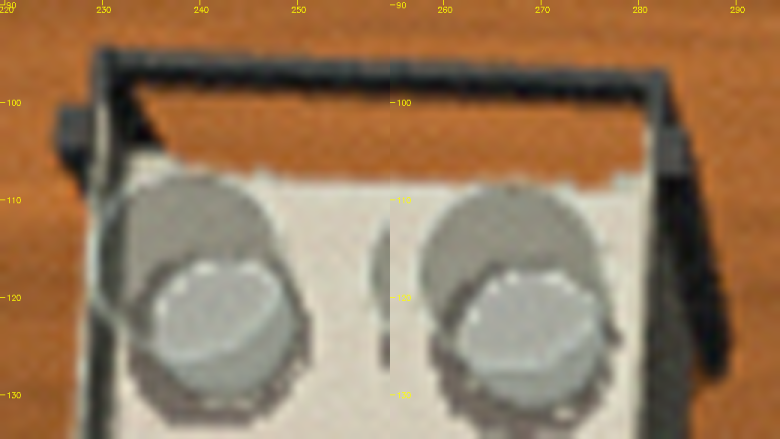

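View pics/d5.png

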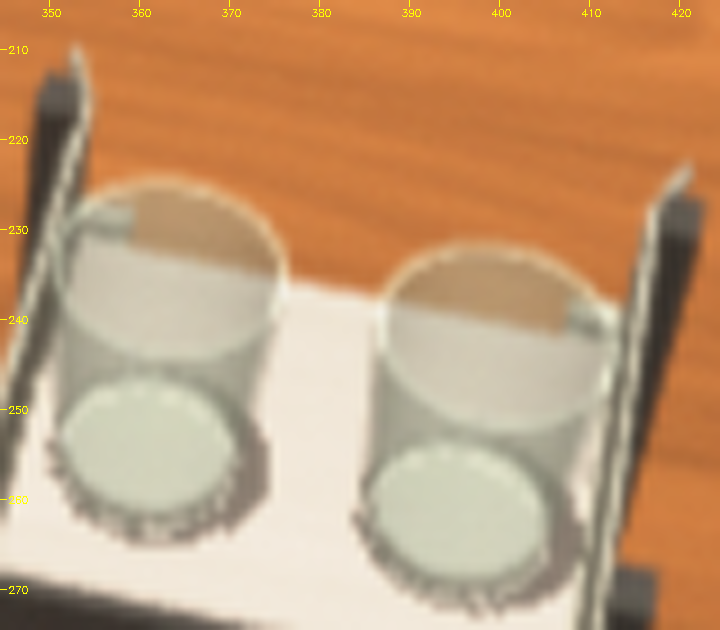

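```bash
cat >> h.py <<'E'
def tri(a,b):
    o1,d1=ray("top",a);o2,d2=ray("scene",b);A=np.stack([d1,-d2],1);s=np.linalg.lstsq(A,o2-o1,rcond=None)[0]
    P,Q=o1+s[0]*d1,o2+s[1]*d2;return (P+Q)/2,np.linalg.norm(P-Q)
E
python3 - <<'E'
from h import *
print("rimL",tri((238.8,116.7),(399.7,242)))
print("rimR",tri((266.8,117.7),(363.8,234.5)))
print("flareL",tri((223.6,152.7),(421.2,222.8)))
print("bendL",tri((226.6,147.4),(417.3,227.8)))
print("sheet FL",tri((230.7,146.8),(411.5,239.3)))
# gripper check of calibration: TCP
s=sense();print(proj("scene",s["ee_pos"]),proj("top",s["ee_pos"]))
E
```

```text
rimL (array([0.7481, 0.2559, 0.2794]), np.float64(0.0017645912579923068))
rimR (array([0.7463, 0.1666, 0.2804]), np.float64(0.0026596210324265745))
flareL (array([0.637 , 0.3061, 0.2459]), np.float64(0.002471939384617985))
bendL (array([0.6553, 0.2976, 0.2433]), np.float64(0.002317854010493076))
sheet FL (array([0.6659, 0.2902, 0.2069]), np.float64(0.00019603289361251803))
[519.488 138.857] [120.6215 305.6969]
```

```bash
cat > ov.py <<'E'
from h import *
import sys
def draw(p,tag,t=2,src=("pics/top0.png","pics/scene0.png"),tray=None):
    im=[cv2.imread(s) for s in src]
    L=[]
    for s in(1,-1):
        w=83*s
        L+=[[(0,w,230),(158,w,230)],[(158,w,230),(158,w,0)],[(0,w,230),(0,w,0)],[(-20,s*94,230),(0,w,230)],[(-20,s*94,230),(-20,s*94,40)]]
        for z in(60,120,180): L+=[[(0,w,z),(0,w-16*s,z)],[(0,w-16*s,z),(158,w-16*s,z)],[(0,w,z+6),(0,w-16*s,z+6)]]
    for n,i,(x0,y0,ww,h,k) in(("top",im[0],(215,85,80,90,6.6)),("scene",im[1],(325,200,105,135,4.4))):
        a=cv2.resize(i[y0:y0+h,x0:x0+ww],None,fx=k,fy=k,interpolation=cv2.INTER_CUBIC)
        for l in L:
            q=proj(n,Tz(p,np.array(l)/1000));q=((q-[x0,y0]+.5)*k).astype(int)
            cv2.line(a,tuple(map(int,q[0])),tuple(map(int,q[1])),(0,255,0),1,cv2.LINE_AA)
        cv2.imwrite(f"pics/{tag}_{n}.png",a)
    a=cv2.imread(f"pics/{tag}_top.png");b=cv2.imread(f"pics/{tag}_scene.png");h=594
    b=cv2.copyMakeBorder(b,0,0,0,0,0);o=np.zeros((594,a.shape[1]+b.shape[1],3),np.uint8);o[:a.shape[0],:a.shape[1]]=a[:594];o[:b.shape[0],a.shape[1]:]=b[:594]
    cv2.imwrite(f"pics/{tag}.png",cv2.resize(o,None,fx=800/o.shape[1],fy=800/o.shape[1]) if o.shape[1]>800 else o)
if __name__=="__main__": draw([float(v) for v in sys.argv[2:6]],sys.argv[1])
E
python3 ov.py f1 0.655 0.2125 0.012 0.04
```

```text
(no output)
```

View pics/f1_top.png

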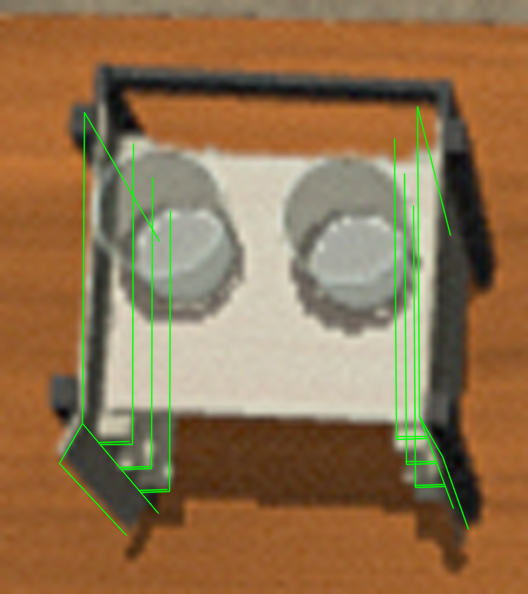

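View pics/f1_scene.png

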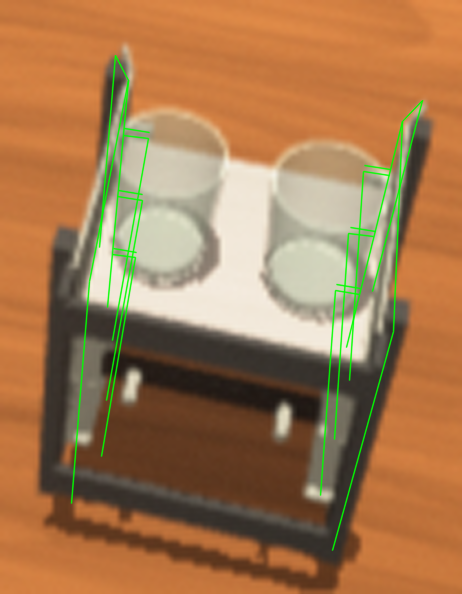

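```bash
python3 ov.py f2 0.658 0.2125 0.012 -0.037
```

```text
(no output)
```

View pics/f2_top.png

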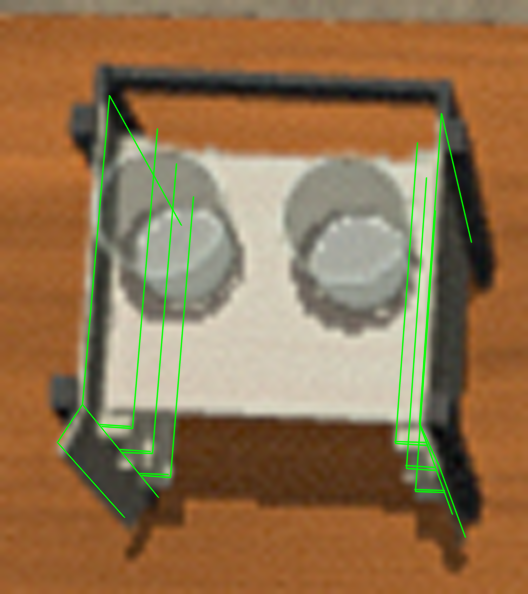

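View pics/f2_scene.png

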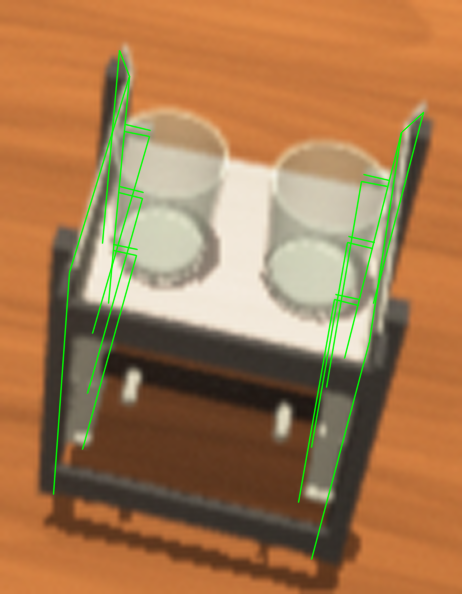

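```bash
cat > rf.py <<'E'
from h import *
# (cam, y side, uv)  on wall top centre lines
lines=[("top",1,(227.2,141.6)),("top",1,(229.9,103)),("top",-1,(281.2,102.8)),("top",-1,(280.3,120.3)),("top",-1,(279.4,143.8)),
("scene",-1,(341.9,265.4)),("scene",-1,(354.0,218)),("scene",1,(410.4,275)),("scene",1,(417.1,229)),("scene",1,(413.6,250)),("scene",-1,(348.5,238))]
pts=[("top",1,(226.8,147.6)),("scene",1,(417.2,227.8)),("scene",-1,(354.4,216.2))]
def res(p,w):
    p=np.array(p);r=[]
    for n,s,uv in lines:
        a,b=proj(n,Tz(p,np.array([[0,s*w,230],[158,s*w,230]])/1000));d=(b-a)/np.linalg.norm(b-a);v=np.array(uv)-a;r.append(v[0]*d[1]-v[1]*d[0])
    for n,s,uv in pts: r+=list(proj(n,Tz(p,np.array([0,s*w,230])/1000))-uv)
    return np.array(r)
for w in(83,84,85):
    s=least_squares(lambda p:res(p,w),[.655,.21,.012,-.02],loss="soft_l1");print(w,s.x,s.cost);print(s.fun)
s=least_squares(lambda p:np.r_[res(p,84),(p[2]-.011)/.002],[.655,.21,.012,-.02],loss="soft_l1");print(s.x)
E
python3 rf.py; python3 ov.py f3 0.657 0.2125 0.013 -0.02
```

```text
83 [ 0.6529  0.2135  0.0114 -0.0195] 2.82404357707315
[-0.1051 -0.2031 -0.9997 -1.0284 -1.3751  1.0919 -0.1007  0.1494  0.9009
  0.1202  0.0228 -0.1219  0.1796 -0.8796  0.2027  0.2174 -0.0222]
84 [ 0.652   0.2136  0.0099 -0.0221] 2.3913501876024235
[-0.3199 -0.3121 -0.5444 -0.6183 -1.0256  1.5849  0.1837 -0.0786  0.5384
 -0.1808  0.3956 -0.3753  0.4817 -0.5468  0.4709 -0.0768  0.002 ]
85 [ 0.651   0.2136  0.0084 -0.0234] 3.063610116051107
[-0.5151 -0.4533 -0.127  -0.2227 -0.6592  2.0122  0.4883 -0.36    0.2056
 -0.49    0.7523 -0.6053  0.8327 -0.2415  0.7053 -0.4027  0.0493]
[ 0.6524  0.2135  0.0107 -0.0217]
```

View pics/f3.png

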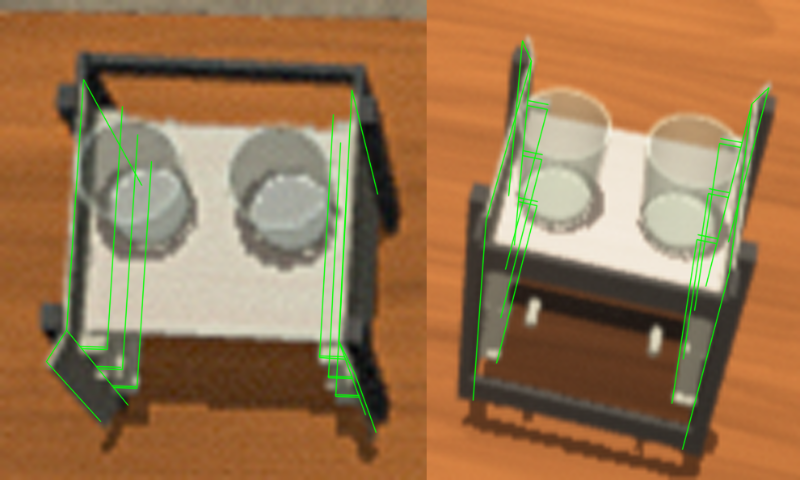

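Call:
jog_arm:
  plan:
    - [-5.4,0,0,0,-1,0.4,100]
    - [-5.4,0,0,0,-2,0.8,100]
    - [-5.5,0,0,0,-3,1.2,100]
    - [0,0,0,0,-3.2,1.3,100]
    - [0,0,0,0,-3.2,1.3,100]
    - [0,0,0,0,-3.2,1.3,100]
    - [0,0,0,0,-3.2,1.3,100]
    - [0,0,0,0,-3.2,1.3,100]
    - [0,0,0,0,-3.2,1.3,100]
    - [0,0,0,0,-3.2,1.3,100]
    - [0,0,0,0,-3.2,1.3,100]
    - [0,0,0,0,-3.2,1.3,100]
    - [0,0,0,0,-3.2,1.3,100]
    - [0,0,0,0,-3.2,1.3,100]
    - [0,0,0,0,-3.2,1.3,100]
    - [0,0,0,0,-3.2,1.3,100]
    - [0,0,0,0,-3.2,1.3,100]
    - [0,0,0,0,-3.2,1.3,100]
    - [0,0,0,0,-3.2,1.3,100]
    - [0,0,0,0,-3.2,1.3,100]

```text
t: 1.77
ee_pos: [0.4106, 0.0121, 0.2313]
ee_rot: [[0.0, -0.051, 0.999], [0.0, 0.999, 0.051], [-1.0, 0.0, 0.0]]
wrist_force: [1.1, 0.4, 0.8]
grip_width: 1.0
```

```bash
cat > go.py <<'E'
from h import *
import sys
# goal x y z yaw(tool y vs world y) pitch0 ; prints turn (deg) & shift (cm, in tool axes now)
def goal(x,y,z,yaw):
    s=sense();R=s["ee_rot"];c,sn=np.cos(yaw),np.sin(yaw)
    G=np.stack([[0,0,-1],[-sn,c,0],[c,sn,0]],1)
    rv=cv2.Rodrigues(R.T@G)[0].ravel()*180/np.pi
    d=np.array([x,y,z])-s["ee_pos"]
    print("t",s["t"],"pos",s["ee_pos"],"F",s["wrist_force"],"M",s["wrist_torque"],"w",s["grip_width"])
    print("turn",rv,"shift tool",R.T@d*100,"after-turn",G.T@d*100)
if __name__=="__main__": goal(*map(float,sys.argv[1:5]))
E
python3 go.py .531 -.209 .12 .0505
```

```text
t 1.7667 pos [0.4106 0.0121 0.2313] F [1.0609 0.3775 0.7588] M [-0.0159 -0.0676 -0.02  ] w 0.999967348592539
turn [ 0.0149  0.0167 -0.0175] shift tool [ 11.1311 -22.6917  10.8978] after-turn [ 11.1349 -22.6855  10.907 ]
```

Call:
jog_arm:
  plan:
    - [0,0,0,0.6,-2.8,1.3,100]
    - [0,0,0,0.6,-2.8,1.3,100]
    - [0,0,0,0.6,-2.8,1.3,100]
    - [0,0,0,1.2,-2.8,1.3,100]
    - [0,0,0,1.3,-2.8,1.3,100]
    - [0,0,0,1.3,-2.8,1.3,100]
    - [0,0,0,1.3,-2.8,1.3,100]
    - [0,0,0,1.3,-2.0,1.0,100]
    - [0,0,0,1.3,-1.0,0.7,100]
    - [0,0,0,0,0,0,100]
    - [0,0,0,0,0,0,100]

```text
t: 2.68
ee_pos: [0.5288, -0.2067, 0.1352]
ee_rot: [[-0.003, -0.049, 0.999], [0.0, 0.999, 0.049], [-1.0, 0.0, -0.003]]
wrist_force: [-0.5, -0.4, -0.2]
grip_width: 1.0
```

Run:
```python
from h import *
for n in("scene","top"): cv2.imwrite(f"pics/{n}1.png",eyes.camera(n)[:,:,::-1])
from go import goal
goal(.531,-.209,.012,.0505)
crop("pics/scene1.png",200,150,100,100,6,"pics/g1.png");crop("pics/top1.png",330,130,90,90,6,"pics/g2.png")
s=sense();print(proj("scene",s["ee_pos"]),proj("top",s["ee_pos"]))
```

```text
t 2.7833 pos [ 0.5295 -0.2057  0.1366] F [-0.1214 -0.6797  0.5491] M [0.0718 0.1043 0.0096] w 0.9979921403127727
turn [ 0.0394 -0.0158 -0.034 ] shift tool [12.4559 -0.3486  0.1405] after-turn [12.4562 -0.3411  0.1373]
[256.5255 194.3191] [377.2301 193.4277]
```

View pics/g1.png

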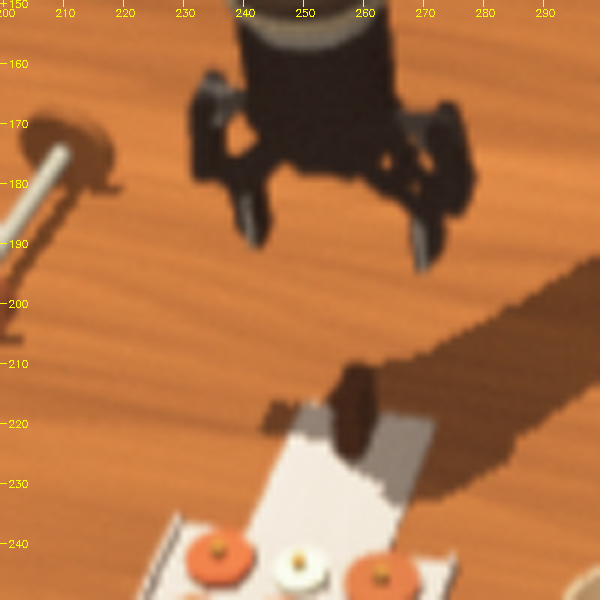

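View pics/g2.png

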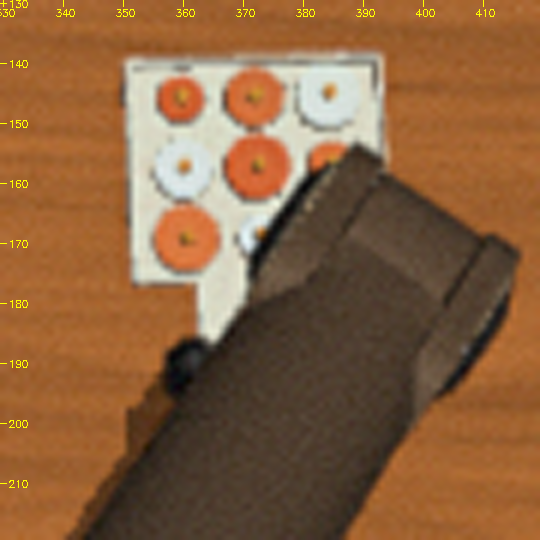

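The fingertips are at (242,190) and (269,194), on either side of the grip at (258,212) and aligned with it. I'll descend.

Call:
jog_arm:
  plan:
    - [0,0,0,1.2,-0.17,0.07,100]
    - [0,0,0,1.6,-0.17,0.07,100]
    - [0,0,0,1.6,0,0,100]
    - [0,0,0,1.6,0,0,100]
    - [0,0,0,1.6,0,0,100]
    - [0,0,0,1.4,0,0,100]
    - [0,0,0,1.2,0,0,100]
    - [0,0,0,0.9,0,0,100]
    - [0,0,0,0.6,0,0,100]
    - [0,0,0,0.4,0,0,100]
    - [0,0,0,0,0,0,100]
    - [0,0,0,0,0,0,100]

```text
t: 3.78
ee_pos: [0.5315, -0.2098, 0.0155]
ee_rot: [[0.0, -0.051, 0.999], [-0.0, 0.999, 0.051], [-1.0, -0.0, 0.0]]
wrist_force: [-0.3, 0.6, -0.8]
grip_width: 0.999
```

```bash
python3 go.py .531 -.209 .012 .0505
```

```text
t 3.7833 pos [ 0.5315 -0.2098  0.0155] F [-0.2909  0.638  -0.7999] M [0.0155 0.0318 0.0126] w 0.9987081461736622
turn [0.0075 0.0211 0.0044] shift tool [ 0.3547  0.0867 -0.0462] after-turn [ 0.3547  0.0866 -0.0461]
```

Call:
jog_arm:
  plan:
    - [0,0,0,0.3,0.05,0,100]
    - [0,0,0,0,0,0,60]
    - [0,0,0,0,0,0,30]
    - [0,0,0,0,0,0,25]
    - [0,0,0,0,0,0,20]
    - [0,0,0,0,0,0,15]
    - [0,0,0,0,0,0,10]
    - [0,0,0,0,0,0,0]
    - [0,0,0,0,0,0,0]
    - [0,0,0,0,0,0,0]
  newtons: 30

```text
t: 4.62
ee_pos: [0.5315, -0.2095, 0.0125]
ee_rot: [[0.0, -0.051, 0.999], [-0.0, 0.999, 0.051], [-1.0, -0.0, 0.0]]
wrist_force: [0.5, 0.4, 2.7]
grip_width: 0.183
```

Call:
jog_arm:
  plan:
    - [0,0,0,0,0,0,0]
    - [0,0,0,0,0,0,0]
    - [0,0,0,0,0,0,0]
  newtons: 110

```text
t: 4.87
ee_pos: [0.5316, -0.2095, 0.0126]
ee_rot: [[0.001, -0.051, 0.999], [-0.0, 0.999, 0.051], [-1.0, -0.0, 0.001]]
wrist_force: [-0.2, 0.0, 5.2]
grip_width: 0.174
```

Call:
jog_arm:
  plan:
    - [0,0,0,-0.1,0,0,0]
    - [0,0,0,-0.2,0,0,0]
    - [0,0,0,-0.4,0,0,0]
    - [0,0,0,-0.6,0,0,0]
    - [0,0,0,-0.8,0,0,0]
    - [0,0,0,-0.8,0,0,0]
    - [0,0,0,-0.8,0,0,0]
    - [0,0,0,-0.6,0,0,0]
    - [0,0,0,-0.4,0,0,0]
    - [0,0,0,-0.2,0,0,0]
    - [0,0,0,0,0,0,0]
    - [0,0,0,0,0,0,0]

```text
t: 5.87
ee_pos: [0.5312, -0.2091, 0.0612]
ee_rot: [[-0.0, -0.051, 0.999], [0.0, 0.999, 0.051], [-1.0, 0.0, -0.0]]
wrist_force: [-0.4, -0.2, -3.0]
grip_width: 0.174
```

Run:
```python
from h import *
for n in("scene","top"): cv2.imwrite(f"pics/{n}2.png",eyes.camera(n)[:,:,::-1])
from go import goal
goal(.531,-.209,.012,.0505)
crop("pics/scene2.png",200,180,90,100,6,"pics/g3.png");crop("pics/top2.png",335,125,75,90,6,"pics/g4.png")
```

```text
t 5.9667 pos [ 0.5311 -0.2091  0.0609] F [-0.2695 -0.5776 -3.0768] M [0.0332 0.3465 0.0054] w 0.17107760218763657
turn [ 0.015  -0.0344 -0.0153] shift tool [ 4.8928  0.0084 -0.0028] after-turn [ 4.8928  0.0097 -0.0057]
```

View pics/g3.png

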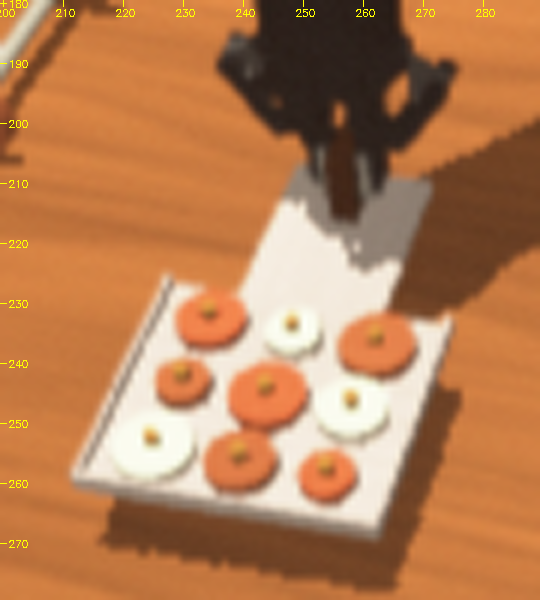

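View pics/g4.png

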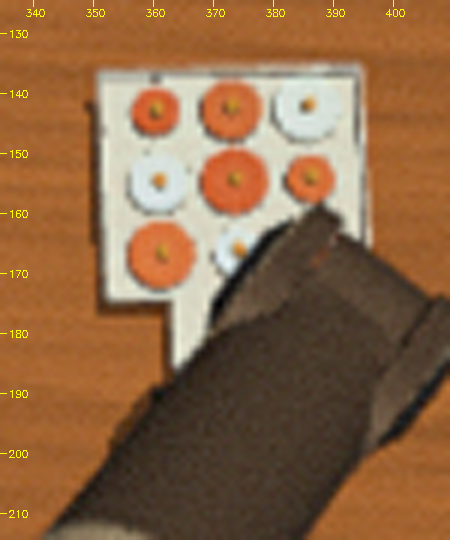

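Run:
```python
from h import *
p=np.array([.611,-.205,.0484,.0505])
P=np.array([(140,80,0),(140,-80,0),(-103,-40,4),(-103,40,4),(0,80,12),(0,-80,12)])/1000
print(proj("scene",Tz(p,P)));print(proj("top",Tz(p,np.array([(140,80,12),(140,-80,12),(0,80,2)])/1000)))
```

```text
[[262.3647 269.0198]
 [211.4921 260.7611]
 [248.5247 206.4464]
 [271.1114 209.653 ]
 [274.4056 231.9507]
 [226.7457 224.8361]]
[[350.9354 136.4717]
 [394.8625 135.213 ]
 [352.2243 174.8578]]
```

Call:
jog_arm:
  plan:
    - [0,0,0,-0.5,0,0,0]
    - [0,0,0,-0.9,0,-0.4,0]
    - [0,0,0,-0.9,0,-0.8,0]
    - [0,0,0,-0.9,0,-1.2,0]
    - [0,0,0,-0.9,0,-1.2,0]
    - [0,0,0,-0.9,0,-1.2,0]
    - [0,0,0,-0.9,0,-1.2,0]
    - [0,0,0,-0.9,0,-1.2,0]
    - [0,0,0,-0.9,0.3,-1.2,0]
    - [0,0,0,-0.9,0.6,-1.2,0]
    - [0,0,0,-0.9,1.0,-1.2,0]
    - [0,0,0,-0.5,1.4,-1.2,0]
    - [0,0,0,0,1.8,-0.9,0]
    - [0,0,0,0,2.0,-0.6,0]
    - [0.5,0,0,0,2.0,-0.3,0]
    - [0.5,0,0,0,2.0,0,0]
    - [0.5,0,0,0,2.0,0,0]
    - [0.5,0,0,0,2.0,0,0]
    - [0.5,0,0,0,2.0,0,0]
    - [0.5,0,0,0,2.0,0,0]

```text
t: 7.63
ee_pos: [0.3856, -0.0249, 0.162]
ee_rot: [[0.001, 0.003, 1.0], [0.001, 1.0, -0.003], [-1.0, 0.001, 0.001]]
wrist_force: [-0.4, -0.7, -3.5]
grip_width: 0.173
```

```bash
python3 go.py .384 .219 .16 -.02
```

```text
t 7.6333 pos [ 0.3856 -0.0249  0.162 ] F [-0.3811 -0.6756 -3.5048] M [0.0173 0.3285 0.0483] w 0.17252432143506735
turn [ 0.965   0.0532 -0.0678] shift tool [ 0.2266 24.3895 -0.239 ] after-turn [ 0.1981 24.3823 -0.6495]
```

Call:
jog_arm:
  plan:
    - [0.5,0,0,0,2.0,0,0]
    - [0.5,0,0,0,2.0,0,0]
    - [0,0,0,0,2.0,0,0]
    - [0,0,0,0,2.0,0,0]
    - [0,0,0,0,2.0,0,0]
    - [0,0,0,0,2.0,0,0]
    - [0,0,0,0,2.0,0,0]
    - [0,0,0,0,2.0,0,0]
    - [0,0,0,0,1.8,-0.2,0]
    - [0,0,0,0,1.6,-0.2,0]
    - [0,0,0,0,1.4,-0.2,0]
    - [0,0,0,0,1.0,0,0]
    - [0,0,0,0,0.6,0,0]
    - [0,0,0,0,0.3,0,0]
    - [0,0,0,0,0,0,0]
    - [0,0,0,0,0,0,0]
    - [0,0,0,0,0,0,0]

```text
t: 9.05
ee_pos: [0.3843, 0.2008, 0.1613]
ee_rot: [[-0.0, 0.02, 1.0], [-0.0, 1.0, -0.02], [-1.0, -0.0, -0.0]]
wrist_force: [-0.0, 0.7, -3.1]
grip_width: 0.175
```

Run:
```python
from h import *
for n in("scene","top"): cv2.imwrite(f"pics/{n}3.png",eyes.camera(n)[:,:,::-1])
from go import goal
goal(.384,.219,.1555,-.02)
crop("pics/scene3.png",325,150,110,130,4.5,"pics/g5.png");crop("pics/top3.png",200,90,110,100,6,"pics/g6.png")
```

```text
t 9.15 pos [0.3843 0.201  0.1613] F [ 1.0705  0.1164 -3.0701] M [-0.004   0.3897 -0.0216] w 0.1777286435978394
turn [-0.014  -0.0075  0.0081] shift tool [ 0.5782  1.801  -0.0661] after-turn [ 0.5784  1.8009 -0.0657]
```

View pics/g5.png

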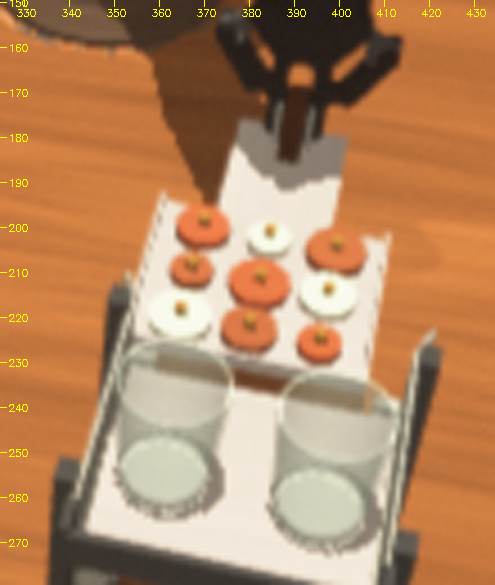

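View pics/g6.png

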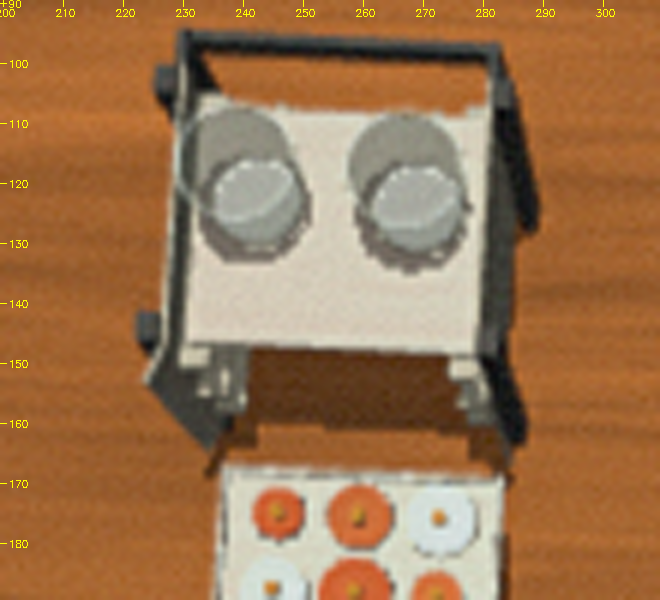

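Run:
```python
from h import *
p=np.array([.654,.2135,.011,-.02])
for z in(186,126,66):
  for s in(1,-1):
    print(z,s,[np.round(proj("top",Tz(p,np.array([x,s*y,z])/1000)),1).tolist() for x in(0,8) for y in(83,67)])
# tray predicted now
s=sense();R=s["ee_rot"];c=s["ee_pos"]
tp=np.array([c[0]+.0796,c[1]+.0005-.02*.08,c[2]-.0125,-.02]);print(tp)
print(proj("top",Tz(tp,np.array([(140,80,12),(140,-80,12)])/1000)),proj("scene",Tz(tp,np.array([(0,80,12),(0,-80,12),(-103,-40,4),(-103,40,4)])/1000)))
# rack in tray coordinates
```

```text
186 1 [[229.2, 150.4], [234.0, 150.6], [229.4, 148.1], [234.1, 148.3]]
186 -1 [[278.8, 152.4], [274.0, 152.2], [279.0, 150.1], [274.2, 149.9]]
126 1 [[232.3, 154.2], [237.0, 154.4], [232.5, 151.9], [237.1, 152.1]]
126 -1 [[280.2, 156.1], [275.6, 156.0], [280.3, 153.9], [275.7, 153.7]]
66 1 [[235.3, 157.7], [239.7, 157.9], [235.4, 155.6], [239.9, 155.7]]
66 -1 [[281.5, 159.6], [277.1, 159.4], [281.6, 157.4], [277.2, 157.2]]
[ 0.4639  0.1999  0.1488 -0.02  ]
[[236.1609 167.3267]
 [283.1603 169.2389]] [[410.8885 200.9416]
 [360.0822 191.7664]
 [377.4469 175.5387]
 [401.476  179.6706]]
```

Call:
jog_arm:
  plan:
    - [0,0,0,0.1,0.3,0,0]
    - [0,0,0,0.1,0.6,0,0]
    - [0,0,0,0.2,0.6,0,0]
    - [0,0,0,0.1,0.25,0,0]
    - [0,0,0,0.1,0,0.3,0]
    - [0,0,0,0,0,0.6,0]
    - [0,0,0,0,0,0.6,0]
    - [0,0,0,0,0,0.6,0]
    - [0,0,0,0,0,0.6,0]
    - [0,0,0,0,0,0.3,0]
    - [0,0,0,0,0,0,0]
    - [0,0,0,0,0,0,0]

```text
t: 10.15
ee_pos: [0.4147, 0.2184, 0.1552]
ee_rot: [[-0.0, 0.02, 1.0], [-0.0, 1.0, -0.02], [-1.0, -0.0, -0.0]]
wrist_force: [-0.9, 0.2, -2.5]
grip_width: 0.174
```

```bash
cat > look.py <<'E'
from h import *
import sys
from go import goal
n=sys.argv[1]
for c in("scene","top"): cv2.imwrite(f"pics/{c}{n}.png",eyes.camera(c)[:,:,::-1])
crop(f"pics/scene{n}.png",325,170,110,150,4,"pics/a.png");crop(f"pics/top{n}.png",215,85,80,120,5,"pics/b.png")
a=cv2.imread("pics/a.png");b=cv2.imread("pics/b.png");cv2.imwrite(f"pics/l{n}.png",np.hstack([b,cv2.copyMakeBorder(a,0,600-a.shape[0],0,0,0)])[:, :800])
p=np.array([.654,.2135,.011,-.02])
s=sense();c=s["ee_pos"]
yaw=np.arctan2(-s["ee_rot"][0,1],s["ee_rot"][1,1])
o=c[:2]-np.array([[np.cos(yaw),-np.sin(yaw)],[np.sin(yaw),np.cos(yaw)]])@[-.0796,-.0005]
d=o-p[:2];print("tray in rack x,y,z mm",1e3*(np.cos(p[3])*d[0]+np.sin(p[3])*d[1]),1e3*(-np.sin(p[3])*d[0]+np.cos(p[3])*d[1]),1e3*(c[2]-.0125-p[2]),"yaw",yaw-p[3])
print("F",s["wrist_force"],"M",s["wrist_torque"],"t",s["t"],"pos",c);print(s["ee_rot"])
E
python3 look.py 4
```

```text
tray in rack x,y,z mm -160.18956938920243 0.7940941994855474 131.70013859502086 yaw 0.0008495545313411818
F [ 0.1757  0.0878 -2.966 ] M [-0.0357  0.3977  0.0096] t 10.25 pos [0.4143 0.2185 0.1552]
[[-0.0004  0.0191  0.9998]
 [-0.0001  0.9998 -0.0191]
 [-1.     -0.0001 -0.0004]]
```

View pics/l4.png

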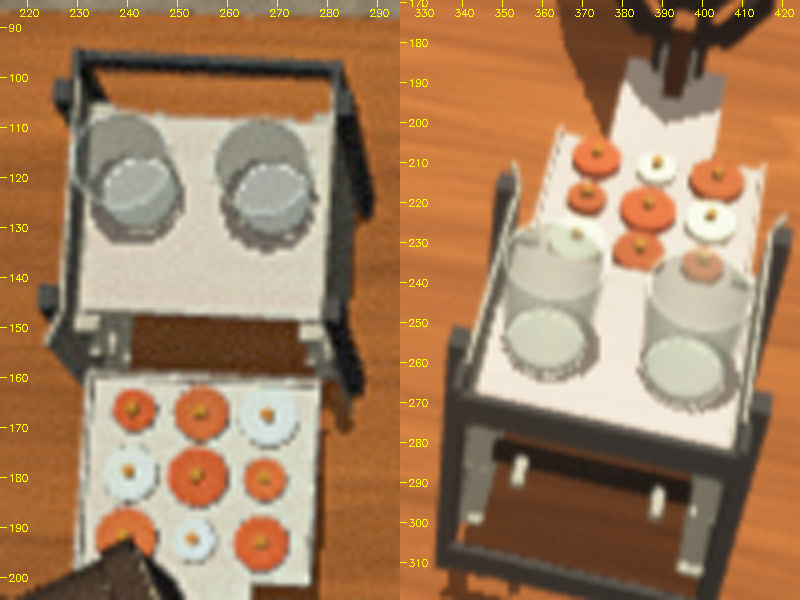

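Run:
```python
from h import *
crop("pics/top4.png",222,140,66,45,12,"pics/m4.png")
p=np.array([.654,.2135,.011,-.02])
print(proj("top",Tz(p,np.array([(-20,80,143.7),(-20,-80,143.7),(-160,80,143.7),(-160,-80,143.7)])/1000)))
```

```text
[[231.9337 158.8819]
 [278.6433 160.7765]
 [229.2425 199.4937]
 [276.4807 201.4387]]
```

View pics/m4.png

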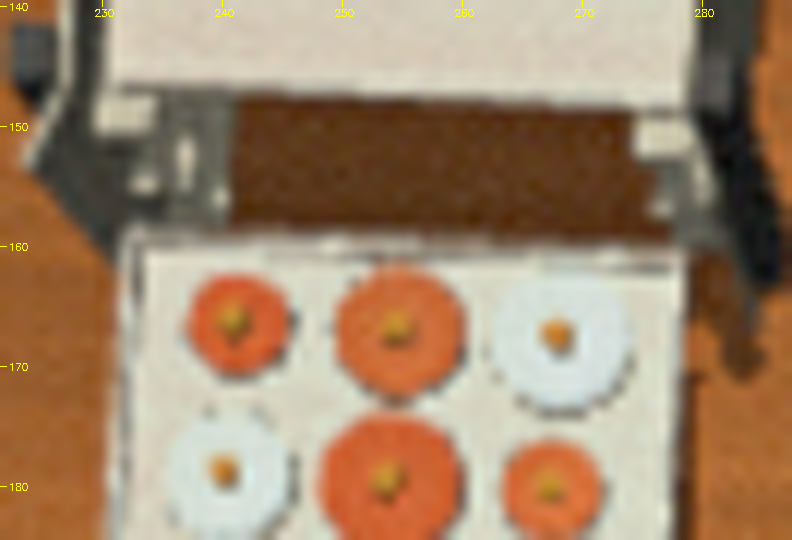

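Call:
jog_arm:
  plan:
    - [0,0,0,0,-0.08,0.2,0]
    - [0,0,0,0,0,0.4,0]
    - [0,0,0,0,0,0.4,0]
    - [0,0,0,0,0,0.4,0]
    - [0,0,0,0,0,0.4,0]
    - [0,0,0,0,0,0.4,0]
    - [0,0,0,0,0,0.4,0]
    - [0,0,0,0,0,0.4,0]
    - [0,0,0,0,0,0.4,0]
    - [0,0,0,0,0,0.4,0]
    - [0,0,0,0,0,0.2,0]
    - [0,0,0,0,0,0,0]

```text
t: 11.25
ee_pos: [0.4551, 0.217, 0.1553]
ee_rot: [[0.0, 0.02, 1.0], [-0.0, 1.0, -0.02], [-1.0, -0.0, 0.0]]
wrist_force: [-0.5, 0.6, -2.8]
grip_width: 0.172
```

```bash
python3 look.py 5; python3 -c "
from h import *
crop('pics/top5.png',222,135,66,45,12,'pics/m5.png')"
```

```text
tray in rack x,y,z mm -119.97355767352612 0.044279059027326796 131.70948835309866 yaw 0.0007528173050755649
F [ 0.3655 -0.0996 -2.8831] M [-0.0106  0.3885 -0.0345] t 11.35 pos [0.4545 0.217  0.1552]
[[-0.0002  0.0192  0.9998]
 [-0.0001  0.9998 -0.0192]
 [-1.     -0.0001 -0.0002]]
```

View pics/m5.png

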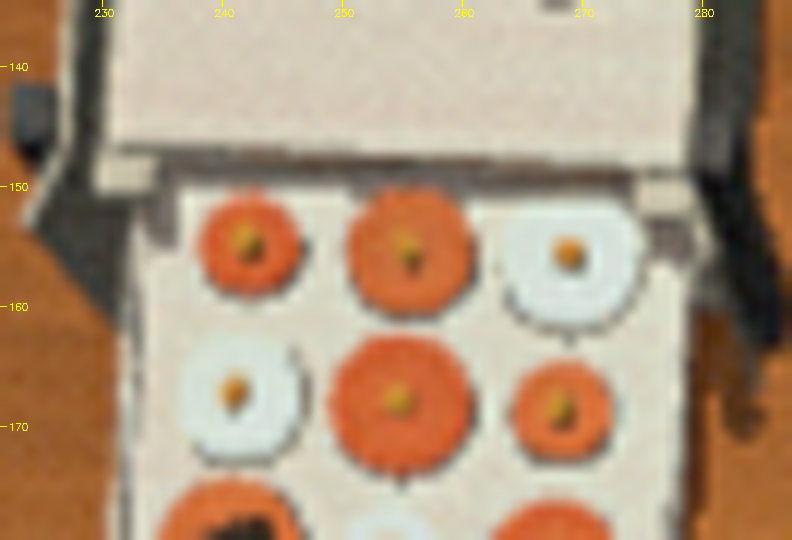

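View pics/l5.png

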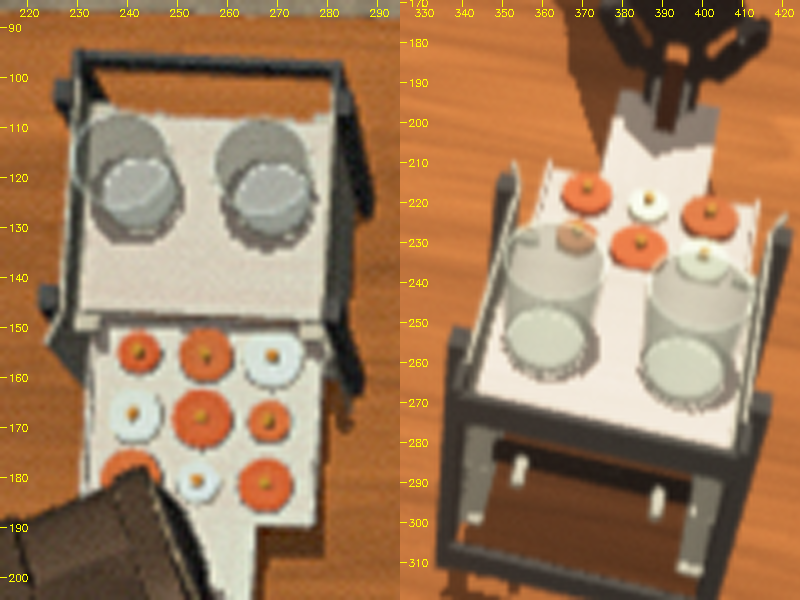

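Call:
jog_arm:
  plan:
    - [0,0,0,0,0,0.2,0]
    - [0,0,0,0,0,0.4,0]
    - [0,0,0,0,0,0.4,0]
    - [0,0,0,0,0,0.4,0]
    - [0,0,0,0,0,0.4,0]
    - [0,0,0,0,0,0.4,0]
    - [0,0,0,0,0,0.4,0]
    - [0,0,0,0,0,0.4,0]
    - [0,0,0,0,0,0.4,0]
    - [0,0,0,0,0,0.4,0]
    - [0,0,0,0,0,0.2,0]
    - [0,0,0,0,0,0,0]

```text
t: 12.35
ee_pos: [0.495, 0.2162, 0.1553]
ee_rot: [[0.0, 0.019, 1.0], [-0.0, 1.0, -0.019], [-1.0, -0.0, 0.0]]
wrist_force: [0.3, -0.4, -2.2]
grip_width: 0.175
```

```bash
python3 look.py 6
```

```text
tray in rack x,y,z mm -80.00303352314667 0.08159274817538419 131.6842778630021 yaw 0.0007265500307994874
F [ 0.6162 -0.1186 -3.866 ] M [ 0.0139  0.3563 -0.043 ] t 12.45 pos [0.4944 0.2162 0.1552]
[[-0.0003  0.0193  0.9998]
 [-0.0001  0.9998 -0.0193]
 [-1.     -0.0001 -0.0003]]
```

View pics/l6.png

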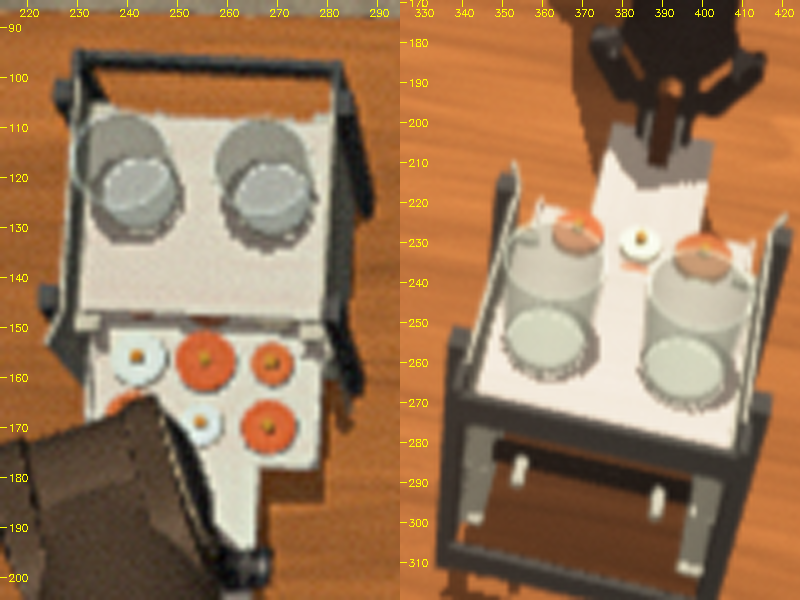

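Call:
jog_arm:
  plan:
    - [0,0,0,0,0,0.2,0]
    - [0,0,0,0,0,0.4,0]
    - [0,0,0,0,0,0.4,0]
    - [0,0,0,0,0,0.4,0]
    - [0,0,0,0,0,0.4,0]
    - [0,0,0,0,0,0.4,0]
    - [0,0,0,0,0,0.4,0]
    - [0,0,0,0,0,0.4,0]
    - [0,0,0,0,0,0.4,0]
    - [0,0,0,0,0,0.4,0]
    - [0,0,0,0,0,0.4,0]
    - [0,0,0,0,0,0.4,0]
    - [0,0,0,0,0,0.2,0]
    - [0,0,0,0,0,0,0]

```text
t: 13.62
ee_pos: [0.543, 0.2153, 0.1553]
ee_rot: [[0.0, 0.019, 1.0], [-0.0, 1.0, -0.019], [-1.0, -0.0, 0.0]]
wrist_force: [-0.0, 0.3, -2.9]
grip_width: 0.169
```

```bash
python3 look.py 7
```

```text
tray in rack x,y,z mm -31.974636698041284 0.13042801661532297 131.68443169052944 yaw 0.0008040381327147177
F [-0.572  -0.5697 -3.087 ] M [-0.0479  0.3226  0.0156] t 13.7167 pos [0.5424 0.2153 0.1552]
[[-0.0002  0.0192  0.9998]
 [-0.0001  0.9998 -0.0192]
 [-1.     -0.0001 -0.0002]]
```

View pics/l7.png

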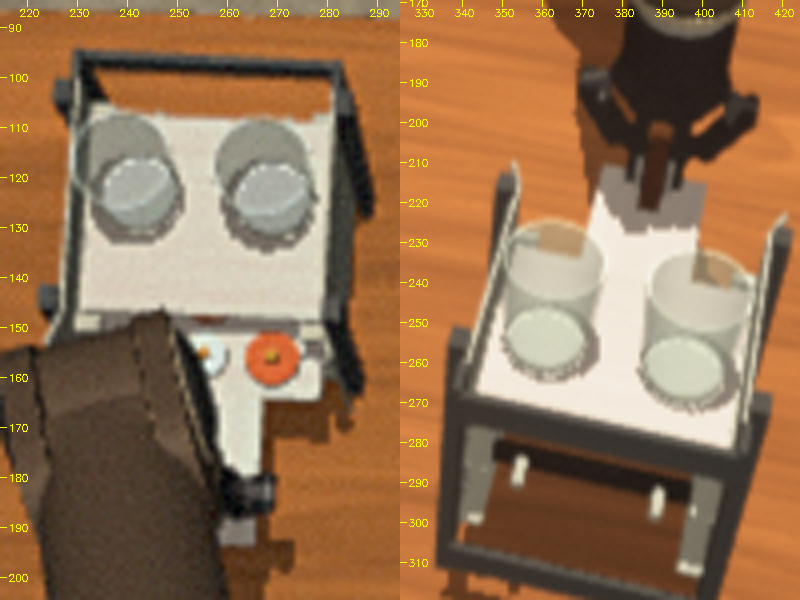

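Call:
jog_arm:
  plan:
    - [0,0,0,0.1,0,0,0]
    - [0,0,0,0.1,0,0,0]
    - [0,0,0,0,0,0,0]
    - [0,0,0,0,0,0,0]

```text
t: 14.05
ee_pos: [0.5423, 0.2154, 0.1532]
ee_rot: [[-0.0, 0.019, 1.0], [-0.0, 1.0, -0.019], [-1.0, -0.0, -0.0]]
wrist_force: [-0.7, 0.6, -2.0]
grip_width: 0.169
```

Call:
jog_arm:
  plan:
    - [0,0,0,0.1,0,0,0]
    - [0,0,0,0,0,0,0]
    - [0,0,0,0,0,0,0]

```text
t: 14.3
ee_pos: [0.5426, 0.2155, 0.1526]
ee_rot: [[0.0, 0.019, 1.0], [0.0, 1.0, -0.019], [-1.0, 0.0, 0.0]]
wrist_force: [-1.7, 0.0, -0.4]
grip_width: 0.178
```

Call:
jog_arm:
  plan:
    - [0,0,0,0.1,0,0,0]
    - [0,0,0,0,0,0,0]
    - [0,0,0,0,0,0,0]

```text
t: 14.55
ee_pos: [0.5428, 0.2155, 0.1519]
ee_rot: [[0.001, 0.019, 1.0], [0.001, 1.0, -0.019], [-1.0, 0.001, 0.001]]
wrist_force: [-3.2, -0.9, 4.4]
grip_width: 0.172
```

Run:
```python
from station import sense
for i in range(1):
    s=sense();print(s["wrist_force"],s["wrist_torque"],s["ee_pos"]);print(s["ee_rot"])
```

```text
[-3.19224075 -0.87079039  4.41142682] [-0.22013121  0.38370666 -0.04213372] [0.54275505 0.21551969 0.15190143]
[[ 7.70214453e-04  1.89914107e-02  9.99819350e-01]
 [ 5.67480030e-04  9.99819477e-01 -1.89918503e-02]
 [-9.99999542e-01  5.82005313e-04  7.59298166e-04]]
```

Call:
jog_arm:
  plan:
    - [0,0,0,-0.15,0,0,0]
    - [0,0,0,-0.2,0,0,0]
    - [0,0,0,0,0,0.2,0]
    - [0,0,0,0,0,0.3,0]
    - [0,0,0,0,0,0.3,0]
    - [0,0,0,0,0,0.3,0]
    - [0,0,0,0,0,0.2,0]
    - [0,0,0,0,0,0.2,0]
    - [0,0,0,0,0,0,0]
    - [0,0,0,0,0,0,0]

```text
t: 15.38
ee_pos: [0.5576, 0.215, 0.1547]
ee_rot: [[-0.0, 0.019, 1.0], [-0.0, 1.0, -0.019], [-1.0, -0.0, -0.0]]
wrist_force: [0.4, -0.3, -3.5]
grip_width: 0.171
```

Call:
jog_arm:
  plan:
    - [0,0,0,0,0,0.1,0]
    - [0,0,0,0,0,0.1,0]
    - [0,0,0,0,0,0.1,0]
    - [0,0,0,0,0,0.1,0]
    - [0,0,0,0,0,0,0]
    - [0,0,0,0,0,0,0]

```text
t: 15.88
ee_pos: [0.5616, 0.215, 0.1548]
ee_rot: [[0.0, 0.019, 1.0], [-0.0, 1.0, -0.019], [-1.0, -0.0, 0.0]]
wrist_force: [-0.1, 0.1, -3.3]
grip_width: 0.174
```

Call:
jog_arm:
  plan:
    - [0,0,0,0,0,0.1,0]
    - [0,0,0,0,0,0.1,0]
    - [0,0,0,0,0,0.1,0]
    - [0,0,0,0,0,0,0]
    - [0,0,0,0,0,0,0]

```text
t: 16.3
ee_pos: [0.5646, 0.2149, 0.1548]
ee_rot: [[0.0, 0.019, 1.0], [0.0, 1.0, -0.019], [-1.0, 0.0, 0.0]]
wrist_force: [-0.3, -0.3, -3.5]
grip_width: 0.173
```

Call:
jog_arm:
  plan:
    - [0,0,0,0,0,0.1,0]
    - [0,0,0,0,0,0.1,0]
    - [0,0,0,0,0,0,0]
    - [0,0,0,0,0,0,0]

```text
t: 16.63
ee_pos: [0.5666, 0.2149, 0.1548]
ee_rot: [[-0.0, 0.019, 1.0], [0.0, 1.0, -0.019], [-1.0, 0.0, -0.0]]
wrist_force: [0.7, 0.2, -3.0]
grip_width: 0.172
```

Call:
jog_arm:
  plan:
    - [0,0,0,0,0,0.1,0]
    - [0,0,0,0,0,0.1,0]
    - [0,0,0,0,0,0,0]
    - [0,0,0,0,0,0,0]

```text
t: 16.97
ee_pos: [0.5686, 0.2148, 0.1548]
ee_rot: [[0.0, 0.019, 1.0], [0.0, 1.0, -0.019], [-1.0, 0.0, 0.0]]
wrist_force: [-0.2, -0.1, -3.3]
grip_width: 0.172
```

Call:
jog_arm:
  plan:
    - [0,0,0,0,0,0.1,0]
    - [0,0,0,0,0,0.1,0]
    - [0,0,0,0,0,0,0]

```text
t: 17.22
ee_pos: [0.5707, 0.2148, 0.1548]
ee_rot: [[0.0, 0.019, 1.0], [0.0, 1.0, -0.019], [-1.0, 0.0, 0.0]]
wrist_force: [0.2, -0.2, -2.8]
grip_width: 0.173
```

Call:
jog_arm:
  plan:
    - [0,0,0,0,0,0.1,0]
    - [0,0,0,0,0,0.1,0]
    - [0,0,0,0,0,0,0]

```text
t: 17.47
ee_pos: [0.5727, 0.2148, 0.1548]
ee_rot: [[0.0, 0.019, 1.0], [-0.0, 1.0, -0.019], [-1.0, -0.0, 0.0]]
wrist_force: [0.2, 0.7, -3.2]
grip_width: 0.176
```

Call:
jog_arm:
  plan:
    - [0,0,0,0,0,0.1,0]
    - [0,0,0,0,0,0.1,0]
    - [0,0,0,0,0,0,0]

```text
t: 17.72
ee_pos: [0.5737, 0.2151, 0.1545]
ee_rot: [[-0.002, 0.019, 1.0], [0.0, 1.0, -0.019], [-1.0, 0.0, -0.002]]
wrist_force: [-5.1, -0.3, -2.0]
grip_width: 0.174
```

Call:
jog_arm:
  plan:
    - [0,0,0,0,0,0.05,0]
    - [0,0,0,0,0,0.1,0]
    - [0,0,0,0,0,0.1,0]
    - [0,0,0,0,0,0,0]
    - [0,0,0,0,0,0,0]

```text
t: 18.13
ee_pos: [0.5759, 0.2151, 0.1545]
ee_rot: [[-0.002, 0.019, 1.0], [0.0, 1.0, -0.019], [-1.0, 0.0, -0.002]]
wrist_force: [-6.1, 1.4, -1.7]
grip_width: 0.171
```

Call:
jog_arm:
  plan:
    - [0,0,0,0,0,0.1,0]
    - [0,0,0,0,0,0.1,0]
    - [0,0,0,0,0,0,0]
    - [0,0,0,0,0,0,0]

```text
t: 18.47
ee_pos: [0.5775, 0.2151, 0.1545]
ee_rot: [[-0.003, 0.019, 1.0], [0.0, 1.0, -0.019], [-1.0, 0.0, -0.003]]
wrist_force: [-6.7, 0.8, -0.0]
grip_width: 0.171
```

```bash
python3 look.py 8;python3 -c "
from h import *
crop('pics/top8.png',222,140,66,55,12,'pics/m8.png')"
```

```text
tray in rack x,y,z mm 3.120362026159143 0.7013262051194669 130.9764889783656 yaw 0.001401023357709176
F [-7.4457  2.1622  0.1311] M [ 0.1345  1.4531 -0.2261] t 18.5667 pos [0.5775 0.2151 0.1545]
[[-0.0028  0.0186  0.9998]
 [ 0.0001  0.9998 -0.0186]
 [-1.      0.0001 -0.0028]]
```

View pics/m8.png

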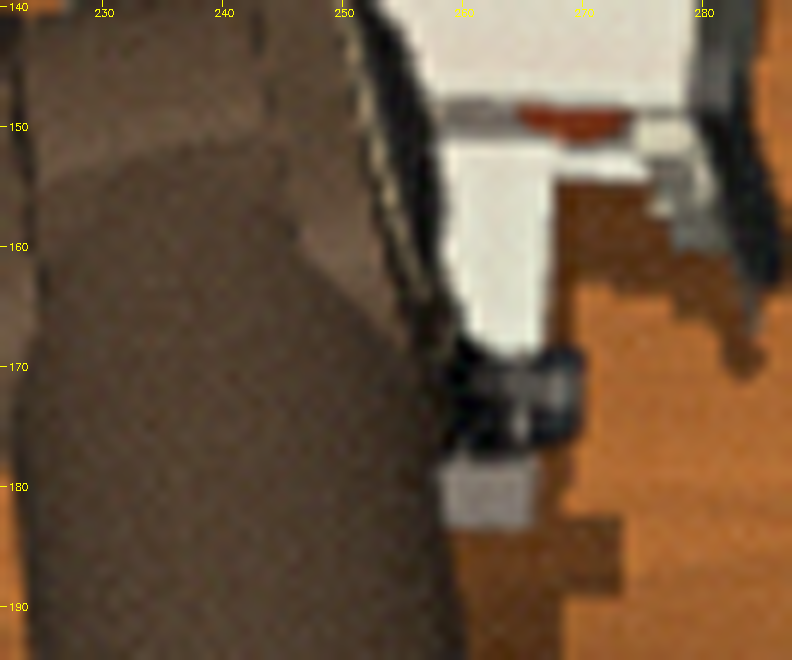

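Call:
jog_arm:
  plan:
    - [0,0,0,0,0.05,0.1,0]
    - [0,0,0,0,0,0.1,0]
    - [0,0,0,0,0,0.05,0]
    - [0,0,0,0,0,0,0]
    - [0,0,0,0,0,0,0]

```text
t: 18.98
ee_pos: [0.5797, 0.2152, 0.1544]
ee_rot: [[-0.004, 0.019, 1.0], [-0.0, 1.0, -0.019], [-1.0, -0.0, -0.004]]
wrist_force: [-8.1, 0.0, 0.4]
grip_width: 0.17
```

```bash
python3 go.py .5797 .215 .1545 -.02
```

```text
t 18.9833 pos [0.5797 0.2152 0.1544] F [-8.0793  0.035   0.41  ] M [-0.0211  1.6136 -0.2054] w 0.17025569679648844
turn [ 0.0627 -0.2095  0.0211] shift tool [-0.011  -0.0198  0.0023] after-turn [-0.011  -0.0198  0.0023]
```

Call:
jog_arm:
  plan:
    - [0,0,0,0.1,0,0,0]
    - [0,0,0,0.1,0,0,0]
    - [0,0,0,0,0,0,0]
    - [0,0,0,0,0,0,0]

```text
t: 19.32
ee_pos: [0.5797, 0.2152, 0.1524]
ee_rot: [[-0.003, 0.019, 1.0], [-0.0, 1.0, -0.019], [-1.0, -0.0, -0.003]]
wrist_force: [-9.1, -0.2, 1.1]
grip_width: 0.171
```

Call:
jog_arm:
  plan:
    - [0,0,0,0.1,0,0,0]
    - [0,0,0,0.05,0,0,0]
    - [0,0,0,0,0,0,0]
    - [0,0,0,0,0,0,0]

```text
t: 19.65
ee_pos: [0.5798, 0.2153, 0.151]
ee_rot: [[-0.003, 0.019, 1.0], [-0.0, 1.0, -0.019], [-1.0, -0.0, -0.003]]
wrist_force: [-8.7, -0.1, 1.0]
grip_width: 0.172
```

Fz stays flat below the lip height of 0.153, so the shoulders have cleared the lips. I'll keep lowering.

Call:
jog_arm:
  plan:
    - [0,0,0,0.1,0,0,0]
    - [0,0,0,0.1,0,0,0]
    - [0,0,0,0,0,0,0]
    - [0,0,0,0,0,0,0]

```text
t: 19.98
ee_pos: [0.5797, 0.2153, 0.1489]
ee_rot: [[-0.004, 0.019, 1.0], [-0.0, 1.0, -0.019], [-1.0, -0.0, -0.004]]
wrist_force: [-8.9, 0.9, 0.1]
grip_width: 0.173
```

Call:
jog_arm:
  plan:
    - [0,0,0,0.1,0,0,0]
    - [0,0,0,0.05,0,0,0]
    - [0,0,0,0,0,0,0]
    - [0,0,0,0,0,0,0]

```text
t: 20.32
ee_pos: [0.5798, 0.2153, 0.1475]
ee_rot: [[-0.003, 0.019, 1.0], [-0.0, 1.0, -0.019], [-1.0, -0.0, -0.003]]
wrist_force: [-8.0, 0.2, 0.8]
grip_width: 0.173
```

```bash
python3 go.py .5797 .215 .147 -.02
```

```text
t 20.3167 pos [0.5798 0.2153 0.1475] F [-8.003   0.1881  0.763 ] M [-0.0318  1.614  -0.2527] w 0.17335616853546776
turn [ 0.0688 -0.1951  0.0104] shift tool [ 0.048  -0.0318 -0.0043] after-turn [ 0.048  -0.0319 -0.0045]
```

Call:
jog_arm:
  plan:
    - [0,0,0,0.1,0,0,0]
    - [0,0,0,0,0,0,0]
    - [0,0,0,0,0,0,0]

```text
t: 20.57
ee_pos: [0.5799, 0.2153, 0.1466]
ee_rot: [[-0.003, 0.019, 1.0], [-0.0, 1.0, -0.019], [-1.0, -0.0, -0.003]]
wrist_force: [-8.7, 0.0, 1.4]
grip_width: 0.172
```

Call:
jog_arm:
  plan:
    - [0,0,0,0.1,0,0,0]
    - [0,0,0,0,0,0,0]
    - [0,0,0,0,0,0,0]

```text
t: 20.82
ee_pos: [0.5799, 0.2153, 0.1464]
ee_rot: [[-0.003, 0.019, 1.0], [0.0, 1.0, -0.019], [-1.0, 0.0, -0.003]]
wrist_force: [-11.7, -1.3, 7.2]
grip_width: 0.176
```

Call:
jog_arm:
  plan:
    - [0,0,0,0.1,0,0,0]
    - [0,0,0,0,0,0,0]
    - [0,0,0,0,0,0,0]

```text
t: 21.07
ee_pos: [0.5798, 0.2153, 0.1462]
ee_rot: [[-0.003, 0.019, 1.0], [0.001, 1.0, -0.019], [-1.0, 0.001, -0.003]]
wrist_force: [-15.5, -0.8, 12.9]
grip_width: 0.173
```

```bash
python3 look.py 9;python3 -c "
from h import *
crop('pics/top9.png',240,140,50,55,12,'pics/m9.png')
crop('pics/scene9.png',330,200,90,120,5,'pics/n9.png')"
```

```text
tray in rack x,y,z mm 5.417223074929881 0.9428064459326244 122.70427764793081 yaw 0.0011286632183426584
F [-14.9058  -0.7097  13.8165] M [-0.4467  2.4684 -0.2264] t 21.1667 pos [0.5798 0.2153 0.1462]
[[-0.0028  0.0189  0.9998]
 [ 0.0008  0.9998 -0.0189]
 [-1.      0.0007 -0.0028]]
```

View pics/m9.png

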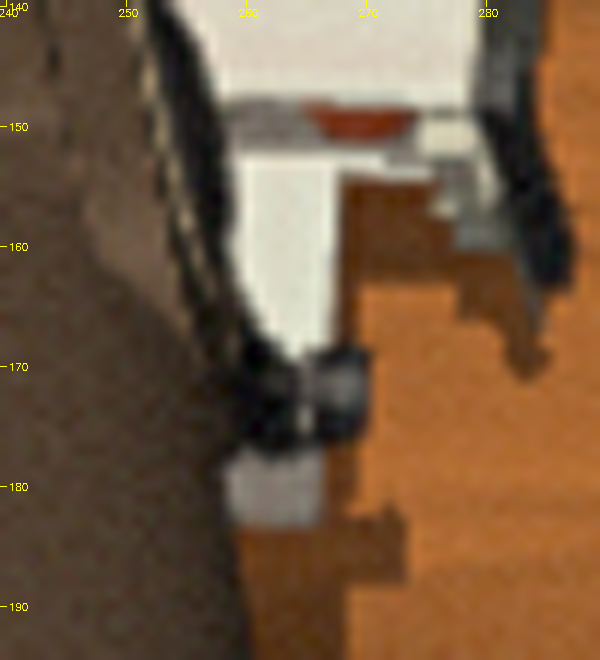

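View pics/n9.png

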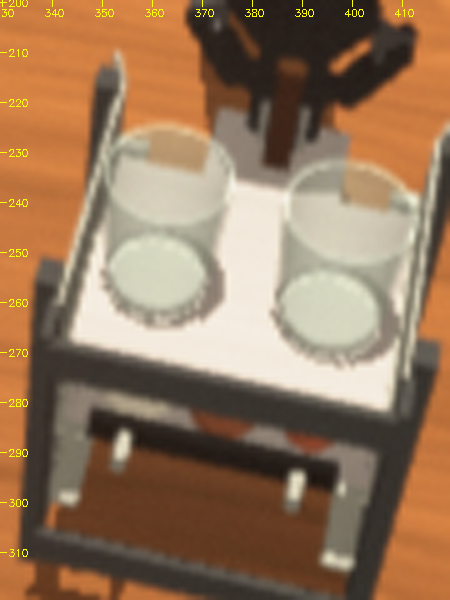

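Call:
jog_arm:
  plan:
    - [0,0,0,-0.1,0,0,0]
    - [0,0,0,0,0,0,0]
    - [0,0,0,0,0,0,0]

```text
t: 21.42
ee_pos: [0.58, 0.2153, 0.1463]
ee_rot: [[-0.003, 0.019, 1.0], [0.0, 1.0, -0.019], [-1.0, 0.0, -0.003]]
wrist_force: [-11.0, -0.5, 5.2]
grip_width: 0.171
```

```bash
python3 go.py .5797 .215 .147 -.02
```

```text
t 21.4167 pos [0.58   0.2153 0.1463] F [-11.0084  -0.5106   5.2124] M [-0.1604  1.7237 -0.2384] w 0.17139058268020718
turn [ 0.0644 -0.145  -0.0187] shift tool [-0.0677 -0.0335 -0.0343] after-turn [-0.0678 -0.0336 -0.0341]
```

Call:
jog_arm:
  plan:
    - [0,0.5,0,0,0,0,0]
    - [0,0,0,0,0,0,0]
    - [0,0,0,0,0,0,0]

```text
t: 21.67
ee_pos: [0.5803, 0.2153, 0.1465]
ee_rot: [[-0.011, 0.019, 1.0], [0.001, 1.0, -0.019], [-1.0, 0.0, -0.011]]
wrist_force: [-12.1, -1.2, 6.0]
grip_width: 0.17
```

```bash
python3 go.py .5797 .215 .147 -.02
```

```text
t 21.6667 pos [0.5803 0.2153 0.1465] F [-12.1423  -1.234    6.0208] M [-0.2828  1.3682 -0.2071] w 0.16961404913785041
turn [ 0.069  -0.6227 -0.0204] shift tool [-0.0539 -0.035  -0.055 ] after-turn [-0.0545 -0.0351 -0.0543]
```

Call:
jog_arm:
  plan:
    - [0,-0.2,0,0,0,-0.05,0]
    - [0,-0.2,0,0,0,-0.05,0]
    - [0,0,0,0,0,-0.05,0]
    - [0,0,0,0,0,-0.05,0]
    - [0,0,0,0,0,0,0]
    - [0,0,0,0,0,0,0]

```text
t: 22.17
ee_pos: [0.5791, 0.2154, 0.1464]
ee_rot: [[-0.002, 0.019, 1.0], [0.001, 1.0, -0.019], [-1.0, 0.001, -0.002]]
wrist_force: [-6.9, -0.3, 3.8]
grip_width: 0.171
```

Call:
jog_arm:
  plan:
    - [0,0,0,0,0,-0.05,0]
    - [0,0,0,0,0,-0.05,0]
    - [0,0,0,0,0,0,0]
    - [0,0,0,0,0,0,0]

```text
t: 22.5
ee_pos: [0.5783, 0.2154, 0.1464]
ee_rot: [[-0.002, 0.019, 1.0], [0.001, 1.0, -0.019], [-1.0, 0.001, -0.002]]
wrist_force: [-5.6, 0.2, 3.2]
grip_width: 0.172
```

Call:
jog_arm:
  plan:
    - [0,0,0,0,0,-0.05,0]
    - [0,0,0,0,0,-0.05,0]
    - [0,0,0,0,0,0,0]
    - [0,0,0,0,0,0,0]

```text
t: 22.83
ee_pos: [0.5775, 0.2154, 0.1464]
ee_rot: [[-0.002, 0.019, 1.0], [0.001, 1.0, -0.019], [-1.0, 0.001, -0.002]]
wrist_force: [-6.2, -0.0, 3.5]
grip_width: 0.174
```

Call:
jog_arm:
  plan:
    - [0,0,0,0,0,-0.05,0]
    - [0,0,0,0,0,-0.05,0]
    - [0,0,0,0,0,0,0]
    - [0,0,0,0,0,0,0]

```text
t: 23.17
ee_pos: [0.5771, 0.2154, 0.1464]
ee_rot: [[-0.0, 0.019, 1.0], [0.001, 1.0, -0.019], [-1.0, 0.001, -0.0]]
wrist_force: [-3.0, 0.5, 4.5]
grip_width: 0.171
```

Call:
jog_arm:
  plan:
    - [0,0,0,0,0,-0.05,0]
    - [0,0,0,0,0,0,0]
    - [0,0,0,0,0,0,0]

```text
t: 23.42
ee_pos: [0.577, 0.2154, 0.1464]
ee_rot: [[0.0, 0.019, 1.0], [0.001, 1.0, -0.019], [-1.0, 0.001, 0.0]]
wrist_force: [1.8, 1.1, 4.9]
grip_width: 0.17
```

Call:
jog_arm:
  plan:
    - [0,0,0,0,0,0,0]
    - [0,0,0,0,0,0,0]
    - [0,0,0,0,0,0,0]
  newtons: 20

```text
t: 23.67
ee_pos: [0.577, 0.2154, 0.1463]
ee_rot: [[0.0, 0.019, 1.0], [0.001, 1.0, -0.019], [-1.0, 0.001, 0.0]]
wrist_force: [2.3, 1.5, 4.8]
grip_width: 0.172
```

Call:
jog_arm:
  plan:
    - [0,0,0,0,0,0,25]
    - [0,0,0,0,0,0,35]
    - [0,0,0,0,0,0,50]
    - [0,0,0,0,0,0,60]
    - [0,0,0,0,0,0,60]
    - [0,0,0,0,0,0,60]

```text
t: 24.17
ee_pos: [0.5758, 0.2151, 0.1456]
ee_rot: [[-0.002, 0.019, 1.0], [-0.0, 1.0, -0.019], [-1.0, -0.0, -0.002]]
wrist_force: [0.1, -0.3, -0.2]
grip_width: 0.601
```

```bash
python3 look.py 10;python3 -c "
from h import *
crop('pics/top10.png',240,140,50,55,11,'pics/m10.png')
crop('pics/scene10.png',330,200,90,120,5,'pics/n10.png')"
```

```text
tray in rack x,y,z mm 1.5260851418164845 0.6851958659379074 122.21271312872538 yaw 0.000896056570404969
F [ 0.256   0.7056 -0.393 ] M [-0.0189 -0.0467  0.037 ] t 24.2667 pos [0.5759 0.2152 0.1457]
[[-0.0019  0.0191  0.9998]
 [-0.      0.9998 -0.0191]
 [-1.     -0.0001 -0.0019]]
```

View pics/m10.png

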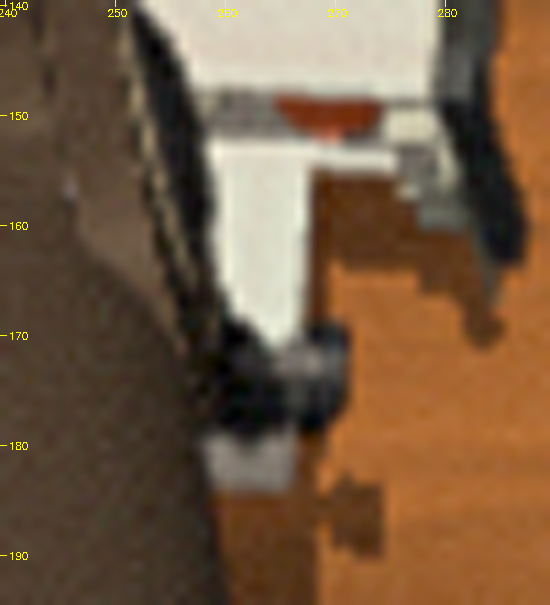

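View pics/n10.png

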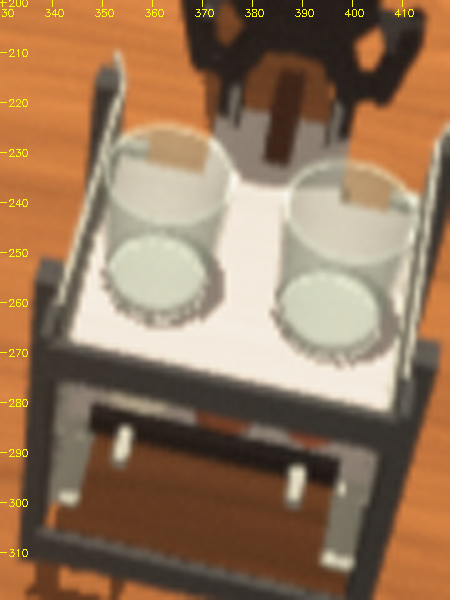

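Call:
jog_arm:
  plan:
    - [0,0,0,-0.2,0,0,60]
    - [0,0,0,-0.4,0,0,60]
    - [0,0,0,-0.8,0,0,60]
    - [0,0,0,-1.0,0,0,60]
    - [0,0,0,-1.0,0,0,60]
    - [0,0,0,-1.0,0,0,60]
    - [0,0,0,-1.0,0,0,60]
    - [0,0,0,-1.0,0,0,60]
    - [0,0,0,-0.8,0,-0.3,60]
    - [0,0,0,-0.6,0,-0.8,60]
    - [0,0,0,-0.3,0,-1.5,60]
    - [0,0,0,0,0,-2,60]
    - [0,0,0,0,0,-2.0,60]
    - [0,0,0,0,0,-2.0,60]
    - [0,0,0,0,0,-2.0,60]
    - [0,0,0,0,0,-2.0,60]
    - [0,0,0,0,0,-1.5,60]
    - [0,0,0,0,0,-0.7,60]
    - [0,0,0,0,0,0,60]

```text
t: 25.85
ee_pos: [0.4266, 0.2182, 0.2274]
ee_rot: [[-0.002, 0.018, 1.0], [0.001, 1.0, -0.018], [-1.0, 0.001, -0.002]]
wrist_force: [-0.2, 0.3, 0.7]
grip_width: 0.602
```

```bash
python3 look.py 11;python3 -c "
from h import *
crop('pics/top11.png',220,140,75,60,10,'pics/m11.png')
crop('pics/scene11.png',330,195,100,125,4.7,'pics/n11.png')"
```

```text
tray in rack x,y,z mm -145.84534531147617 0.7607770919652629 203.92887183577284 yaw 0.001235822642237823
F [-0.5752  0.2562  0.9457] M [ 0.0208 -0.0063 -0.0593] t 25.95 pos [0.4286 0.2182 0.2274]
[[-0.0009  0.0188  0.9998]
 [ 0.0006  0.9998 -0.0188]
 [-1.      0.0006 -0.0009]]
```

View pics/m11.png

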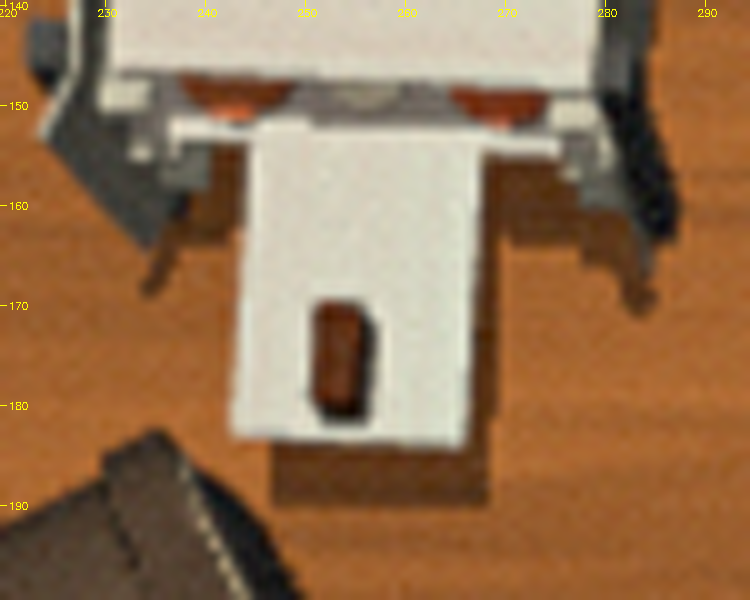

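View pics/n11.png

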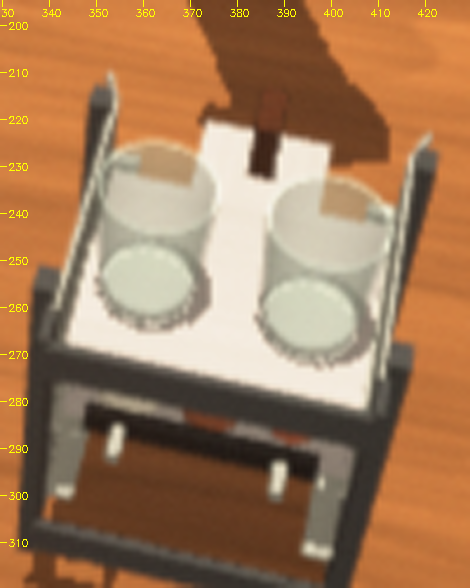

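Run:
```python
from h import *
print(tri((242.5,183.3),(400.1,225.8)),tri((266.0,184.2),(373.1,220.5)))
# expected level tray
p=np.array([.577+.0796,.2154-.0016+.0005,.134,-.019])
P=np.array([(-103,40,4),(-103,-40,4),(-80,0,50),(0,80,4),(0,-80,4),(0,40,4),(0,-40,4)])/1000
print(p);print(proj("top",Tz(p,P)));print(proj("scene",Tz(p,P)))
# pitch sensitivity: 1deg nose
for a in(-1,1):
    a=np.radians(a);Q=P.copy();Q[:,0]=P[:,0]*np.cos(a)-P[:,2]*np.sin(a);Q[:,2]=P[:,0]*np.sin(a)+P[:,2]*np.cos(a)
    print("pitch up rear",np.degrees(a),proj("top",Tz(p,Q))[:3].ravel(),proj("scene",Tz(p,Q))[:3].ravel())
crop('pics/top11.png',225,143,30,18,25,'pics/m11a.png')
crop('pics/top11.png',264,143,30,20,25,'pics/m11b.png')
crop('pics/scene11.png',335,265,75,40,10,'pics/n11a.png')
```

```text
(array([0.5548, 0.2582, 0.1353]), np.float64(0.0017139764362135998)) (array([0.5533, 0.1767, 0.136 ]), np.float64(0.0008256288682563876))
[ 0.6566  0.2143  0.134  -0.019 ]
[[242.6801 183.3251]
 [265.9538 184.2544]
 [252.9161 174.9229]
 [232.9617 153.4643]
 [279.1303 155.2878]
 [244.498  153.92  ]
 [267.5823 154.8317]]
[[399.3076 224.9829]
 [372.8896 219.9264]
 [386.7857 217.1517]
 [409.1741 253.6655]
 [353.2664 242.3084]
 [394.9357 250.7731]
 [366.9851 245.0952]]
pitch up rear -1.0 [242.6007 183.221  265.8991 184.1513 252.876  174.5919] [399.389  224.5946 372.9427 219.5373 386.8004 217.0312]
pitch up rear 1.0 [242.76   183.4199 266.0089 184.3483 252.9571 175.2471] [399.2251 225.3782 372.8349 220.3222 386.7691 217.2814]
```

View pics/m11a.png

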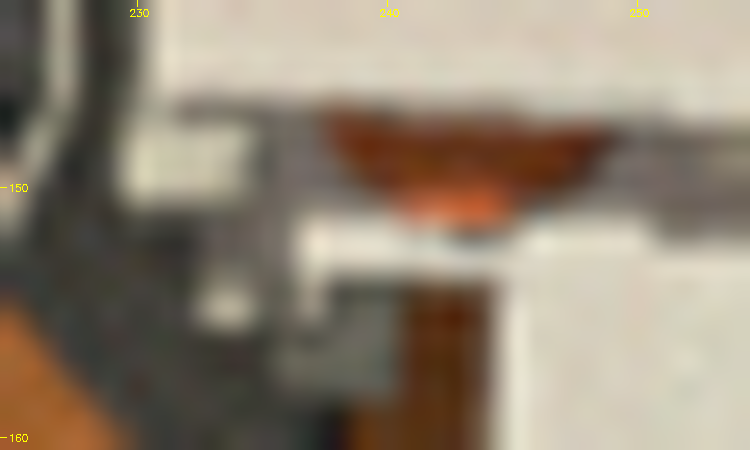

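View pics/m11b.png

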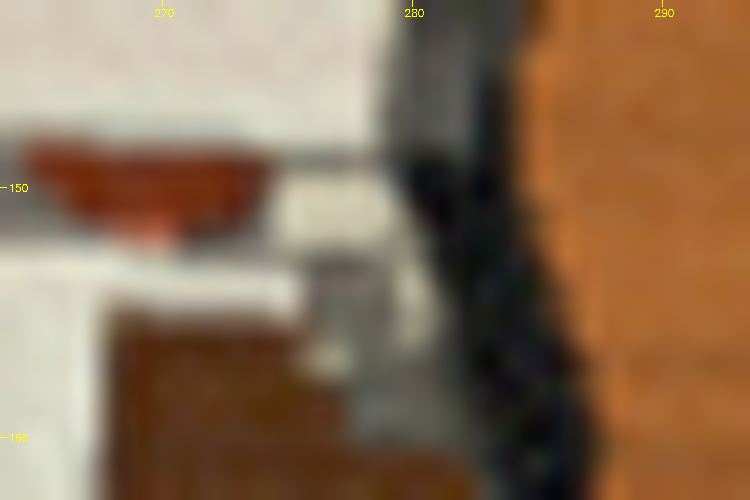

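View pics/n11a.png

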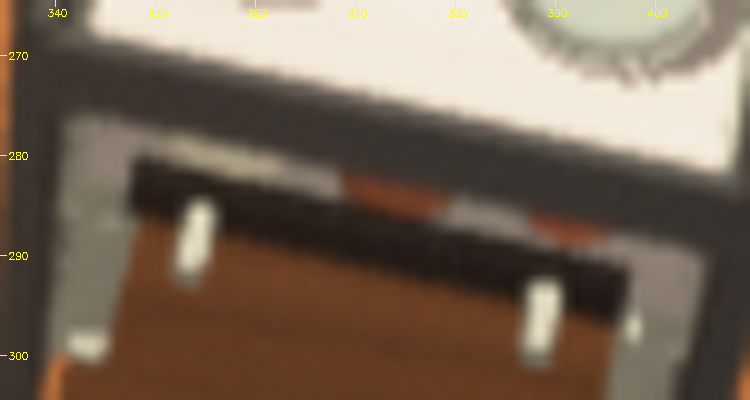

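Run:
```python
from h import *
P=np.array([(-103,40,4),(-103,-40,4),(-62,-8,50),(-62,8,50),(-98,-8,50),(-98,8,50)])/1000
def pose(tx,ty,tz,yaw):
    return np.array([tx+.0796,ty+.0005+.08*yaw,tz-.0125,yaw])
ims=[]
for n,q in((7,(.5424,.2153,.1552,-.0192)),(6,(.4944,.2162,.1552,-.0193)),(11,(.577,.2154,.1464,-.019))):
    uv=proj("scene",Tz(pose(*q),P));c=uv[:2].mean(0).astype(int)
    crop(f"pics/scene{n}.png",c[0]-20,c[1]-16,40,32,10,f"pics/q{n}.png",uv);ims.append(cv2.imread(f"pics/q{n}.png"))
o=np.vstack([np.hstack(ims[:2]),np.hstack([ims[2],np.zeros_like(ims[0])])]);
o[320:,400:]=0;cv2.imwrite("pics/q.png",cv2.resize(o,None,fx=.93,fy=.93))
```

```text
(no output)
```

View pics/q.png

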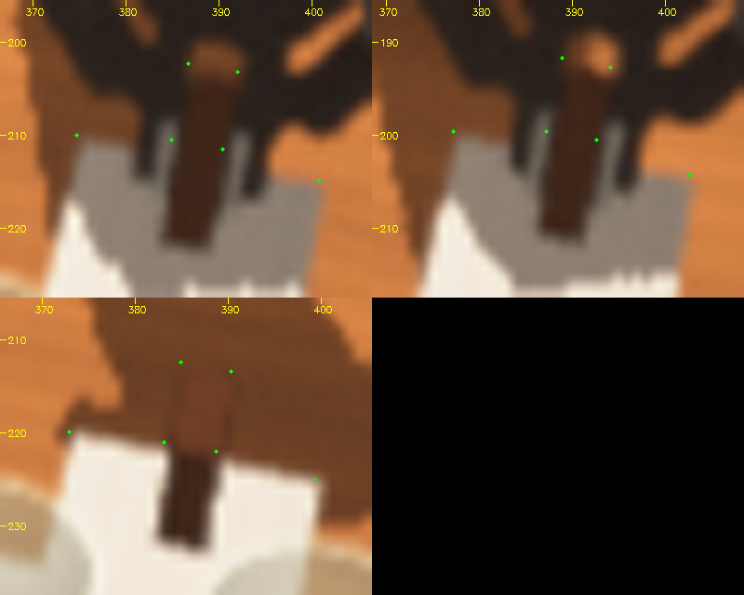

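Run:
```python
from h import *
a=eyes.camera("top")[:,:,::-1];b=eyes.camera("scene")[:,:,::-1]
cv2.imwrite("pics/topf.png",a);cv2.imwrite("pics/scenef.png",b)
a0=cv2.imread("pics/top0.png");b0=cv2.imread("pics/scene0.png")
def d(x,y,r): return np.abs(x[r[1]:r[3],r[0]:r[2]].astype(int)-y[r[1]:r[3],r[0]:r[2]]).mean()
for n,r in(("goblet",(308,138,332,166)),("tape",(182,212,214,244)),("spindle",(432,200,458,252)),("tumblers+sheet",(228,92,285,146))):print(n,d(a,a0,r))
print("tray 11 vs now",d(a,cv2.imread("pics/top11.png"),(235,145,285,186)), sense()["t"])
```

```text
goblet 3.5496031746031744
tape 6.674479166666667
spindle 3.4445266272189348
tumblers+sheet 3.58187134502924
tray 11 vs now 3.0728455284552845 26.05
```

View pics/topf.png

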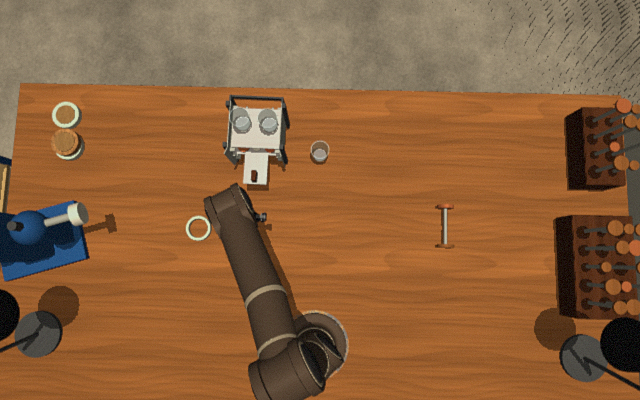

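The top view shows the tray seated, with its tongue at (256,168) and the bystanders where they were. The tape patch only differs because the arm overlaps it at (205,215). I'll sign off.

```bash
python3 -c "
from station import workorder,sense
print(sense()['wrist_force']);print(workorder.sign_off())"
```

```text
[ 0.35081553 -0.390752   -0.54336415]
the job is handed in; nothing more can be done
None
```

The tray is seated on the middle rails behind the upturned lips. I let go, backed the gripper clear and handed the job in at about 26 s.

**What I did:**
- **Entry:** I gripped the tray by its wooden grip and slid it in just above the lips. I touched it down lightly on the lips to find their height.
- **Spring bar:** I met the bar and pushed about 6 mm further, reading about 8 N.
- **Seating:** I lowered the tray about 6.5 mm behind the lips and pressed it lightly down, reading at most about 14 N upward and 15 N along the rails. I then eased it back until the lips took the spring force, and released.

**Last checks:**
- **Position:** the front of the tray's tongue is within about 1 px of where a level, seated tray should appear. The same small offset showed while the gripper held the tray level.
- **Rear edge:** the top sheet and rear beam hide most of it, so its level is inferred from the tongue and the contact forces, not seen directly.
- **Disagreement:** the camera fit put the rails about 3 mm lower than the touch-down did, and I went by touch.
- **Surroundings:** the loose glass, spindle and tumblers match the first picture. The tape roll's patch differed more; in the picture the arm overlaps it and the roll has not moved.
- **Robot:** it was touching nothing at hand-in.

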